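Clamp a circuit board in the cam-lever holder and load its terminal blocks

TASK

Flip the red cam lever to free the sliding jaw of the blue board holder, slide the jaw back, set the green board flat on the two bars, heat sink up, centred across the jaws with its bare edges (those without a black strip) towards them, push the jaw so that the board is held snugly between both jaws, and flip the lever fully back to lock it; the board must still be bare when you lock it. Lift the clear dust cover off the grey tray and set it, knob up, on the pink foam mat, then move every black terminal block from the tray onto the board, upright, one inside each white outline and lined up with it (any outlines, either way round). Do not knock the solder spool, tape roll, fan or flux jar about.

Things in the scene. Friction and masses are not known exactly. Their poses are not given: they have to be found in the camera images.
- holder: Fixed board holder: blue base plate 8 mm thick, x -65..65, y -90..160 mm; origin on the table. Slides along its y. Two aluminium support bars along y at x = -30, 30 (8 wide), tops at z = 20 mm, y -55..95. Steel fixed jaw: face at y = -60 looking to +y, x -50..50, top z = 31.5; the sliding jaw faces it. A clamped board has its origin at about (0, -10, 20) mm.
- jaw (a joint): Sliding jaw (aluminium), 0 to 0.065 m, grows as it moves away from the fixed jaw (holder +y). Its clamping face (100 mm wide, top at z = 31.5 mm) stands at holder y = joint value, so the gap between faces is 60 mm + value; 0.040 = snug on the 100 mm board. Its carriage, 44 mm wide, 74 mm long, lies behind. Starts locked, too narrow. Free, it slides at about 2 N and stays where left.
- fin (a point): Centre of the upper part of the black grip fin on the sliding jaw, 50 mm above the table, 14 mm behind the clamping face; moves with the jaw. Fin 22 mm (holder x) x 14 mm (holder y), up to z = 65.5 mm; grip it across either direction to slide the jaw. The nearest point of the lever hub lies 30 mm behind the fin's centre.
- lever (a joint): Red cam lever on the sliding jaw, turning about a vertical axis; 0 = locked, lever crosswise, pointing to holder -x (roughly towards the robot); 1.6 = free, lever in line with the slide, pointing to holder +y (away from the fixed jaw). Clockwise from above to free; jaw free beyond about 0.5. 1 to 3 N at the knob; stays where left; end stops at 0 and 1.6.
- lever_knob (a point): Middle of the upright red knob at the lever's end: cylinder 16 mm diameter, z = 36.5 to 66.5 mm above the table, this point at 54.5 mm. It moves on a 60 mm radius about lever_pivot.
- lever_pivot (a point): Point on the lever's vertical hinge axis, 55 mm behind the sliding jaw's clamping face, 44.5 mm up (lever arm spans z 36.5 to 44.5; hub 22 mm diameter, top at 45.5 mm).
- board: Loose green circuit board 100 x 100 x 3 mm, 110 g, origin at the centre of its underside, z up. A silver finned heat sink stands in its middle, 20 mm (board x) x 16 mm (board y), top 23 mm above the underside: the grip for carrying it. Black strips 5 mm wide, 8.5 mm above its top face, run along the x = -47 and 47 edges. Board y goes along the holder's y (either way round).
- place0 (a point): Centre, on the board's top face, of a white outline 30 mm (board x) x 36 mm (board y), at board (-27, -30) mm; moves with the board.
- place1 (a point): Centre, on the board's top face, of a white outline 30 mm (board x) x 36 mm (board y), at board (-27, 30) mm; moves with the board.
- place2 (a point): Centre, on the board's top face, of a white outline 30 mm (board x) x 36 mm (board y), at board (27, -30) mm; moves with the board.
- place3 (a point): Centre, on the board's top face, of a white outline 30 mm (board x) x 36 mm (board y), at board (27, 30) mm; moves with the board.
- tray: Fixed grey stock tray 116 (x) x 100 (y) mm; origin at the centre of its underside on the table. Floor 8 mm above the table, rim 3 mm thick, 8.5 mm above the floor.
- cover: Loose clear dust cover over the tray, 128 (x) x 112 (y) x 35 mm, open below, walls 3 mm, 120 g; stands on the table around the tray with 3 mm of play. Origin at the centre of its open underside. Blue knob on top in the middle: 22 mm diameter, from 35 to 59 mm above the origin. Lift it straight up by more than 45 mm before moving sideways.
- foam: Fixed pink foam mat 140 (x) x 150 (y) x 4 mm; origin at the centre of its underside; place for the cover.
- block0: Loose black terminal block 22 (x) x 28 (y) x 18 mm tall, 25 g, bottom-heavy, two yellow and brass screw places on top; origin at the centre of its underside. Two to four are in the tray, under the cover; None if absent. Grip it across its 22 mm width.
- block1: Loose black terminal block 22 (x) x 28 (y) x 18 mm tall, 25 g, bottom-heavy, two yellow and brass screw places on top; origin at the centre of its underside. Two to four are in the tray, under the cover; None if absent. Grip it across its 22 mm width.
- block2: Loose black terminal block 22 (x) x 28 (y) x 18 mm tall, 25 g, bottom-heavy, two yellow and brass screw places on top; origin at the centre of its underside. Two to four are in the tray, under the cover; None if absent. Grip it across its 22 mm width.
- block3: Loose black terminal block 22 (x) x 28 (y) x 18 mm tall, 25 g, bottom-heavy, two yellow and brass screw places on top; origin at the centre of its underside. Two to four are in the tray, under the cover; None if absent. Grip it across its 22 mm width.
- spool: Bystander: aluminium solder spool 54 mm diameter, 45 mm tall, standing; origin at its underside.
- tape: Bystander: yellow roll of tape 70 mm diameter, 18 mm tall, lying flat; origin at its underside.
- fan: Bystander: black square cooling fan 60 x 60 x 25 mm; origin at its underside.
- flux: Bystander: small jar with red cap, 40 mm diameter, 85 mm tall; origin at its underside.
Mind the look-alikes: they are no part of the job. Several things have the shape of the board; the one meant has the colours described above.

How it is judged:
On the way, in this order (a step that is already met when the one before it is completed fails the run):
1. the lever is flipped free and the jaw slid back wide enough for the board (value of joint lever above 0.8 rad and value of joint jaw above 0.043 m), for 0.1 s.
2. the bare board is clamped between the jaws and the lever locked (x of board in the frame of holder between -0.012 and 0.012 m and y of board in the frame of holder between -0.013 and -0.007 m and z of board in the frame of holder between 0.017 and 0.0225 m and angle between board's own z axis and vertical below 0.05 rad and angle between the y axis of board and the y axis of holder, either way round below 0.06 rad and value of joint jaw between 0.037 and 0.0425 m and value of joint lever below 0.2 rad and horizontal distance between each of block0, block1, block2, block3 and board above 0.08 m), for 0.3 s.
At the end, for the whole second after the job is handed in: Board flat on the bars, snug between the jaws (12 mm across, 3 mm along, 0.06 rad; jaw joint 0.037-0.0425), lever within 0.2 rad of locked; cover flat on the foam mat (45 mm); every block upright in its own outline (7 mm, 0.2 rad); all at rest (x of board in the frame of holder between -0.012 and 0.012 m and y of board in the frame of holder between -0.013 and -0.007 m and z of board in the frame of holder between 0.017 and 0.0225 m and angle between board's own z axis and vertical below 0.05 rad and angle between the y axis of board and the y axis of holder, either way round below 0.06 rad and value of joint jaw between 0.037 and 0.0425 m and value of joint lever below 0.2 rad and x of cover in the frame of foam between -0.045 and 0.045 m and y of cover in the frame of foam between -0.045 and 0.045 m and z of cover in the frame of foam below 0.009 m and angle between cover's own z axis and vertical below 0.06 rad and linear speed of each of cover, block0, block1, block2, block3, board below 0.02 m/s and ((x of block0 in the frame of place0 between -0.007 and 0.007 m and y of block0 in the frame of place0 between -0.007 and 0.007 m and z of block0 in the frame of place0 between -0.003 and 0.003 m) or (x of block0 in the frame of place1 between -0.007 and 0.007 m and y of block0 in the frame of place1 between -0.007 and 0.007 m and z of block0 in the frame of place1 between -0.003 and 0.003 m) or (x of block0 in the frame of place2 between -0.007 and 0.007 m and y of block0 in the frame of place2 between -0.007 and 0.007 m and z of block0 in the frame of place2 between -0.003 and 0.003 m) or (x of block0 in the frame of place3 between -0.007 and 0.007 m and y of block0 in the frame of place3 between -0.007 and 0.007 m and z of block0 in the frame of place3 between -0.003 and 0.003 m)) and angle between each of block0, block1, block2, block3's own z axis and vertical below 0.1 rad and angle between the y axis of each of block0, block1, block2, block3 and the y axis of board, either way round below 0.2 rad and ((x of block1 in the frame of place0 between -0.007 and 0.007 m and y of block1 in the frame of place0 between -0.007 and 0.007 m and z of block1 in the frame of place0 between -0.003 and 0.003 m) or (x of block1 in the frame of place1 between -0.007 and 0.007 m and y of block1 in the frame of place1 between -0.007 and 0.007 m and z of block1 in the frame of place1 between -0.003 and 0.003 m) or (x of block1 in the frame of place2 between -0.007 and 0.007 m and y of block1 in the frame of place2 between -0.007 and 0.007 m and z of block1 in the frame of place2 between -0.003 and 0.003 m) or (x of block1 in the frame of place3 between -0.007 and 0.007 m and y of block1 in the frame of place3 between -0.007 and 0.007 m and z of block1 in the frame of place3 between -0.003 and 0.003 m)) and ((x of block2 in the frame of place0 between -0.007 and 0.007 m and y of block2 in the frame of place0 between -0.007 and 0.007 m and z of block2 in the frame of place0 between -0.003 and 0.003 m) or (x of block2 in the frame of place1 between -0.007 and 0.007 m and y of block2 in the frame of place1 between -0.007 and 0.007 m and z of block2 in the frame of place1 between -0.003 and 0.003 m) or (x of block2 in the frame of place2 between -0.007 and 0.007 m and y of block2 in the frame of place2 between -0.007 and 0.007 m and z of block2 in the frame of place2 between -0.003 and 0.003 m) or (x of block2 in the frame of place3 between -0.007 and 0.007 m and y of block2 in the frame of place3 between -0.007 and 0.007 m and z of block2 in the frame of place3 between -0.003 and 0.003 m)) and ((x of block3 in the frame of place0 between -0.007 and 0.007 m and y of block3 in the frame of place0 between -0.007 and 0.007 m and z of block3 in the frame of place0 between -0.003 and 0.003 m) or (x of block3 in the frame of place1 between -0.007 and 0.007 m and y of block3 in the frame of place1 between -0.007 and 0.007 m and z of block3 in the frame of place1 between -0.003 and 0.003 m) or (x of block3 in the frame of place2 between -0.007 and 0.007 m and y of block3 in the frame of place2 between -0.007 and 0.007 m and z of block3 in the frame of place2 between -0.003 and 0.003 m) or (x of block3 in the frame of place3 between -0.007 and 0.007 m and y of block3 in the frame of place3 between -0.007 and 0.007 m and z of block3 in the frame of place3 between -0.003 and 0.003 m))); the robot touches nothing.
It fails at once if a bystander (spool, tape, fan or flux jar) is moved more than 40 mm (distance of any of spool, tape, fan, flux from where it was at the start of the episode above 0.04 m).
Of block0, block1, block2, block3 only 2 to 4 are there at a start; the rules pass over those that are not, and their reading is None.
At some moment in a run one of block0, block1, block2, block3 may be knocked a few centimetres aside while the robot is not near it.
It also fails if it takes over 208 s, if anything falls off the work surface, if the arm or the gripper's body presses on something with over 40 N, if the wrist force passes 120 N, or if a joint passes its speed limit or range.

ROBOT

A 7-joint arm with a two-finger parallel gripper is mounted at the origin on the work surface. World frame = base frame: x ahead of the robot, y to its left, z up, the work surface at z = 0. Lengths are in m, angles in rad, forces in N, time in s.
With the tool pointing down it reaches from about 0.4 to 0.85 m from the base axis. Payload 10.4 kg.
Tool frame: the origin (TCP) lies midway between the tips of the shut fingers; the grasp point (between the pads) lies 19 mm behind it; z points along the fingers, y is the line along which they close (so a half turn about z gives the same grasp; the last joint's range is limited). The gripper opens to 87 mm and grips with 3 to 60 N. Pads are 19 mm wide; open, the fingers measure 117 mm over their backs; the gripper's body (75 mm by 190 mm) begins 51 mm behind the grasp point.
Start: joints at [-1.297, 0.332, -0.065, 1.46, 0.022, 1.35, -0.088], TCP at [0.183, 0.598, 0.223] pointing down, gripper open.
Joint ranges: [-2.6, 2.6], [-0.5, 2.12], [-1.47, 1.34], [0.16, 2.42], [-1.27, 4.41], [0.06, 2.06], [-2.6, 2.6]. Speed limits (rad/s): [2.22, 2.22, 2.79, 2.79, 3.14, 3.14, 3.14].

INTERFACE

Orientations are given as a unit quaternion [x, y, z, w].
In Python, from bench import r gives the robot as it stands.
- The arm moves only by the tool arm_command, never from a script. Its argument "moves" is one flat list of numbers, 4 for each row, row after row: the shift along the tool's x, y, z in cm, then the turn about the tool's z in degrees. A call has 1 to 12 rows; each row shifts and turns the commanded pose from where the row before left it, along the tool's axes as they then stand; what a row does not reach is not made up. A row lasts 1/12 s, in which the tool goes at most 41.7 mm and 7.16 degrees, less where a joint would pass 70% of its speed; a pose out of reach is approached as far as the arm can. A call with a gripper value outside its range is refused whole. "fingers" is the opening in per cent of the stroke, from 0 (shut) to 100 (fully open), set as the call begins (left out, the last holds). The fingers move at their own pace and stop on an object; "squeeze" is the grip in N (left out, the last holds). Time passes only in rows, so rows that do not move let the fingers close. It gives the time, the measured TCP pose, the force, the opening and the grip force at its end, in the units of the state.
- r.read_state(): the state, without advancing time (a new reading comes with each control period).
- r.camera(name): name is "scene" or "top" or "wrist"; returns the picture (420x560x3 uint8, red, green, blue); there is no depth.
- r.camera_info(name): a dict with "fx", "fy", "cx", "cy" (pixels), "origin" and "attitude" of the camera in the world. Camera axes: x right, y up, looking along -z (the intrinsics and any distortion apply to the point x, -y, -z); pixel columns grow to the right and rows downward; lengths in m; the calibration is good to about 2 mm. The wrist camera is an equidistant fisheye: a pixel r from the principal point sees the ray r / f radians off the axis. A picture is of the moment at which its call begins: read the wrist's pose just before it. camera_info takes no time and is no camera call; for the wrist camera it gives the pose at the moment of the call.
- r.close_job(): hands the job in; it is judged then, once.
The state is a dict: "time": time; "joint_positions": joint angles; "joint_vel": joint speeds; "joint_torque": joint torques, N m; "ee_pos": TCP position; "eef_rot": TCP orientation; "ft_force": force on the tool from outside, world axes, zero at the start; "torque": the same for the moment, N m; "width": finger opening in m; "grip_force": force on a finger pad.
Only numpy, scipy, OpenCV 4.12 (cv2) and the standard library are available. Lean on these libraries where they do the work, as an engineer would, in place of code of your own. Each camera call takes 0.05 s, during which the arm holds its last target. There are 200 camera calls.

## Working session

There is one attempt and no reset: what is moved stays moved. The work goes in short steps, Python scripts to look and compute and a tool call to move; the robot and the scene stay as the last step left them, time stands still between calls to the robot, and variables do not carry over. Pictures are saved under pics/ and viewed, at most 14 in all, crops included, and the job is handed in when it is done.

Besides the shell and the picture viewer there is one more tool, called after ">>>" as name(argument=value, ...) on one line, values as JSON. arm_command: Moves the arm, as the interface text tells. Its arguments: {"type":"object","properties":{"moves":{"type":"array"},"fingers":{"type":"number"},"squeeze":{"type":"number"}},"required":["moves"]}

```bash
ls; mkdir -p pics; cat > h.py <<'E'
from bench import r
import numpy as np, cv2
from scipy.spatial.transform import Rotation as R
def rot(a):
    a=np.array(a,float)
    return a if a.shape==(3,3) else R.from_quat(a).as_matrix()
def snap(n,f):
    i=r.camera_info(n); im=r.camera(n); cv2.imwrite('pics/'+f,im[:,:,::-1]); np.save('pics/'+f+'.npy',im); return i,im
def ray(i,u,v,n):
    x=(u-i['cx'])/i['fx']; y=(v-i['cy'])/i['fy']
    if n=='wrist':
        t=np.hypot(x,y); s=np.sin(t)/t if t>1e-9 else 1; d=np.array([x*s,-y*s,-np.cos(t)])
    else: d=np.array([x,-y,-1.])
    return rot(i['attitude'])@d
def w(i,u,v,z,n):
    d=ray(i,u,v,n); o=np.array(i['origin']); return o+d*(z-o[2])/d[2]
def px(i,p,n):
    c=rot(i['attitude']).T@(np.array(p)-i['origin']); x,y,z=c[0],-c[1],-c[2]
    if n=='wrist':
        h=np.hypot(x,y); t=np.arctan2(h,z); x,y,z=x/h*t,y/h*t,1
    return np.array([i['cx']+i['fx']*x/z,i['cy']+i['fy']*y/z])
E
python3 - <<'E'
from h import *
for n in('top','scene'):
    i,im=snap(n,n+'0.png'); print(n,i)
    cv2.imwrite(f'pics/{n}0b.png',cv2.resize(im[:,:,::-1],(800,600),interpolation=cv2.INTER_CUBIC))
print(r.camera_info('wrist')); s=r.read_state(); print(s['time'],s['ee_pos'],s['eef_rot'],s['width'])
E
```

```text
pics
top {'fx': 474.087402290031, 'fy': 474.087402290031, 'cx': 282.54048634287057, 'cy': 196.64526342859855, 'origin': array([ 0.42879117, -0.06114989,  1.32749758]), 'attitude': array([ 0.03024368, -0.02909582, -0.70009664,  0.71281375])}
scene {'fx': 516.0902328839146, 'fy': 516.0902328839146, 'cx': 283.6465856355323, 'cy': 213.2115753694468, 'origin': array([ 1.01020884, -0.55901024,  1.20842352]), 'attitude': array([0.24689162, 0.10145351, 0.35489241, 0.8959928 ])}
{'fx': 325.19226210127806, 'fy': 325.19226210127806, 'cx': 284.15545811906844, 'cy': 215.77930806244734, 'origin': array([0.11862315, 0.61802304, 0.3838335 ]), 'attitude': array([-0.09949809, -0.07315047,  0.59033705,  0.79765363])}
0.1 [0.18268431 0.59735252 0.22183045] [ 1.47859736e-01  9.89008135e-01 -6.33505312e-04 -7.73513412e-05] 0.08694623821945764
```

View pics/top0b.png

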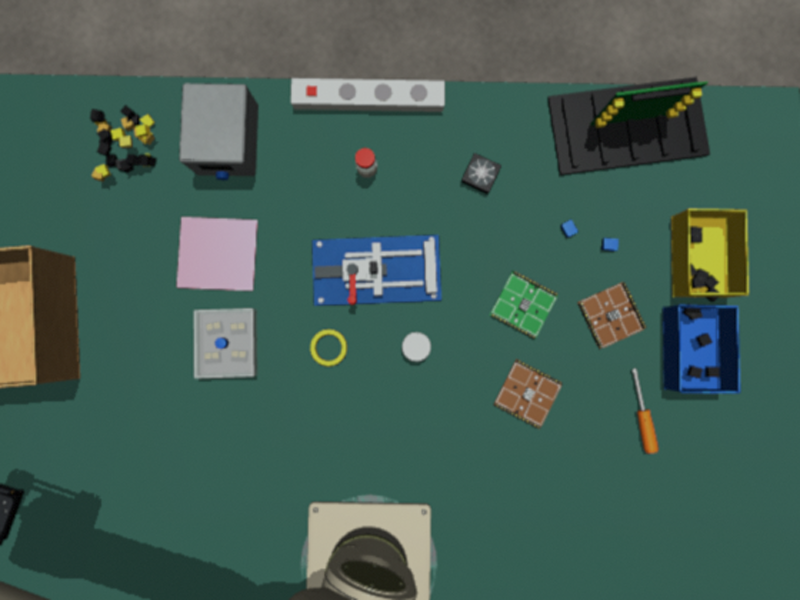

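View pics/scene0b.png

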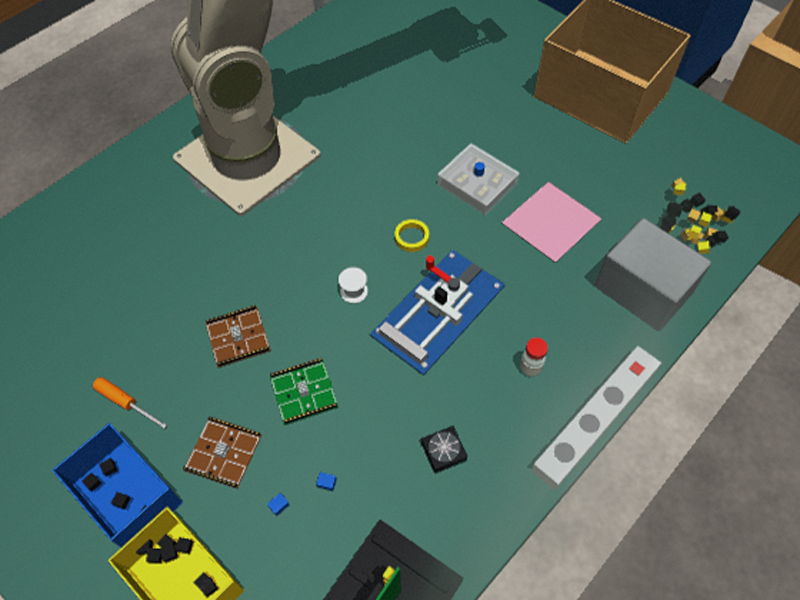

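The top view shows the holder at about (375,270), its fixed jaw on the right, the lever pointing down to the robot with its knob near (352,300), and the green board at (524,304). The covered tray is at (224,343), the foam at (217,253), the tape at (328,347), the spool at (416,347), the flux at (365,160) and the fan at (481,172). Next, enlarged crops.

```bash
python3 - <<'E'
from h import *
im=np.load('pics/top0.png.npy')[:,:,::-1]
def c(x,y,ww,hh,k): return cv2.resize(im[y:y+hh,x:x+ww],None,fx=k,fy=k,interpolation=cv2.INTER_CUBIC)
a=c(212,158,100,60,4)  # holder 400x240
b=c(336,184,60,60,5)   # board 300x300
d=c(118,146,70,125,4) # foam+tray 280x500
out=np.zeros((600,800,3),np.uint8)
out[:240,:400]=a; out[290:590,:300]=b; out[:500,450:730]=d
cv2.imwrite('pics/m1.png',out)
E
```

```text
(no output)
```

View pics/m1.png

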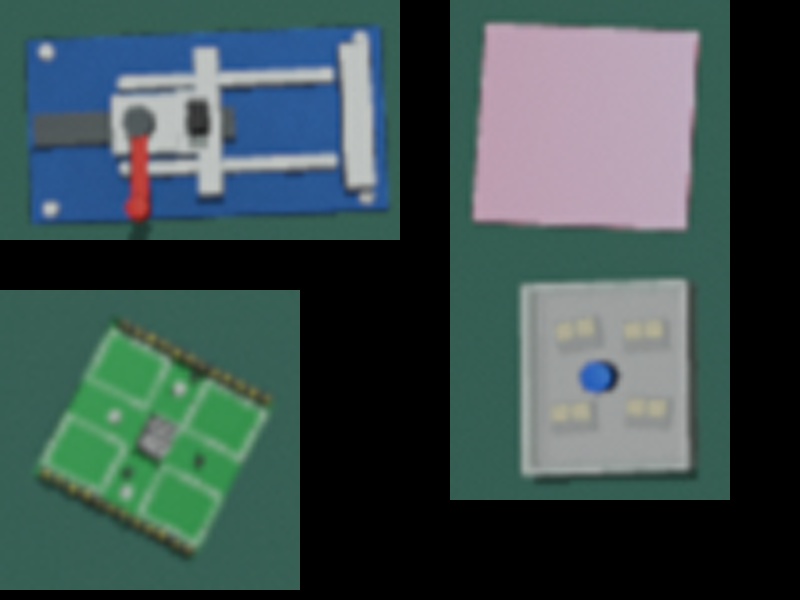

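```bash
python3 - <<'E'
from h import *
i=r.camera_info('top')
def m(pts,ox,oy,k,z): return np.array([w(i,(x+.5)/k-.5+ox,(y+.5)/k-.5+oy,z,'top')[:2] for x,y in pts])
np.set_printoptions(precision=4,suppress=True)
H=m([(25,40),(380,25),(388,208),(32,223)],212,158,4,.008)
src=np.array([(65,160),(65,-90),(-65,-90),(-65,160)])/1e3
def fit(s,d):
    sc,dc=s.mean(0),d.mean(0); A=(s-sc).T@(d-dc); th=np.arctan2(A[0,1]-A[1,0],A[0,0]+A[1,1])
    c,sn=np.cos(th),np.sin(th); M=np.array([[c,-sn],[sn,c]]); t=dc-M@sc; print('th',np.degrees(th),'t',t,'res mm',1e3*((s@M.T+t)-d).round(4)); return M,t
M,t=fit(src,H)
for n,p in dict(knob=(-60,55+0),fin=(0,14),pivot=(0,55)).items(): print(n,M@np.array(p)/1e3+t)
print('knob meas',m([(137,206)],212,158,4,.0665),'hub',m([(138,122)],212,158,4,.0455),'fin',m([(197,117)],212,158,4,.0655),'jaw face',m([(215,50),(221,190)],212,158,4,.0315),'fixedface',m([(340,45),(350,188)],212,158,4,.0315))
B=m([(115,30),(270,113),(192,262),(38,183)],336,184,5,.008)
print('board',B,B.mean(0),'sink',m([(157,147)],336,184,5,.023)); 
d=np.roll(B,-1,0)-B; print(np.linalg.norm(d,axis=1),np.degrees(np.arctan2(d[:,1],d[:,0])))
print('foam',m([(36,24),(248,33),(238,230),(22,220)],118,146,4,.004),m([(142,127)],118,146,4,.004))
print('cover',m([(72,285),(238,280),(242,470),(72,477)],118,146,4,.035),'knob',m([(148,377)],118,146,4,.059))
for n,(x,y,z) in dict(tape=(328,347,.018),spool=(416,347,.045),flux=(365,157,.085),fan=(481,172,.025)).items(): print(n,w(i,x*.7,y*.7,z,'top'))
s=r.read_state(); print(R.from_quat(s['eef_rot']).as_matrix())
E
```

```text
th 3.4796723548463584 t [ 0.5637 -0.0384] res mm [[ 0.6  0.2]
 [ 0.7 -0.3]
 [-0.5 -0.9]
 [-0.8  1. ]]
knob [0.5005 0.0128]
fin [ 0.5629 -0.0244]
pivot [0.5604 0.0165]
knob meas [[0.4998 0.0389]] hub [[0.5581 0.0413]] fin [[0.5601 0.0003]] jaw face [[ 0.6103 -0.0094]
 [ 0.5137 -0.0156]] fixedface [[ 0.6153 -0.0955]
 [ 0.5167 -0.1039]]
board [[ 0.5634 -0.2703]
 [ 0.5184 -0.3569]
 [ 0.4348 -0.3136]
 [ 0.4771 -0.2279]] [ 0.4984 -0.2922] sink [[ 0.4975 -0.2913]]
[0.0976 0.0941 0.0956 0.0962] [-117.4302  152.6033   63.7588  -26.1821]
foam [[0.6598 0.3847]
 [0.6561 0.2347]
 [0.5166 0.2367]
 [0.5209 0.3882]] [[0.588  0.3068]]
cover [[0.475  0.3415]
 [0.4804 0.2284]
 [0.352  0.221 ]
 [0.3453 0.3358]] knob [[0.4138 0.2807]]
tape [0.4087 0.0852 0.018 ]
spool [ 0.4121 -0.0837  0.045 ]
flux [0.7645 0.0182 0.085 ]
fan [ 0.7549 -0.2055  0.025 ]
[[-0.9563  0.2925 -0.0003]
 [ 0.2925  0.9563 -0.0012]
 [-0.     -0.0013 -1.    ]]
```

```bash
cat >> h.py <<'E'
def to(x=None,y=None,z=None,yaw=None,s=None):
    s=s or r.read_state(); p=np.array(s['ee_pos']); M=R.from_quat(s['eef_rot']).as_matrix()
    q=np.array([a if a is not None else b for a,b in zip((x,y,z),p)]); d=M.T@(q-p)*100
    ya=np.degrees(np.arctan2(M[1,1],M[0,1])); t=0 if yaw is None else -((yaw-ya+90)%180-90)
    print('t%.1f'%s['time'],'pos',p.round(4),'yaw %.1f'%ya,'tilt %.2f'%np.degrees(np.arccos(-M[2,2])),'w %.4f'%s['width'],'| shift cm',d.round(2),'turn',round(t,1),'F',np.round(s['ft_force'],1))
E
python3 -c "
from h import *
to(.499,.039,.16,93.5); print(np.round(r.read_state()['joint_positions'],2))"
```

```text
t0.1 pos [0.1827 0.5974 0.2218] yaw 73.0 tilt 0.07 w 0.0869 | shift cm [-46.58 -44.13   6.24] turn -20.5 F [ 0.1 -0.1  0.2]
[-1.3   0.33 -0.06  1.46  0.02  1.35 -0.09]
```

>>> arm_command(moves=[-2.33,-2.21,0,0,-2.33,-2.21,0,0,-2.33,-2.21,0,0,-2.33,-2.21,0,0,-2.33,-2.21,0,0,-2.33,-2.21,0,0,-2.33,-2.21,0,0,-2.33,-2.21,0,0,-2.33,-2.21,0,0,-2.33,-2.21,0,0])

```text
time: 0.93
ee_pos: [0.3414, 0.3166, 0.2223]
eef_rot: [0.148, 0.989, -0.0, -0.0]
ft_force: [0.5, -0.2, -0.4]
width: 0.0867
grip_force: 0.0
```

>>> arm_command(moves=[-2.33,-2.21,0,0,-2.33,-2.21,0,0,-2.33,-2.21,0,0,-2.33,-2.21,0,0,-2.33,-2.21,0,0,-2.33,-2.21,0,0,-2.33,-2.21,0,0,-2.33,-2.21,0,0,-2.33,-2.21,0,0,-2.33,-2.21,0,0])

```text
time: 1.77
ee_pos: [0.4995, 0.0372, 0.2225]
eef_rot: [0.148, 0.989, 0.0, -0.0]
ft_force: [0.9, -0.0, -0.4]
width: 0.0869
grip_force: 0.0
```

>>> arm_command(moves=[0,0,0,-7,0,0,0,-7,0,0,0,-6.5,0,0,0,0,0,0,0,0], fingers=60)

```text
time: 2.18
ee_pos: [0.499, 0.0388, 0.2223]
eef_rot: [-0.029, 1.0, 0.0, -0.0]
ft_force: [0.6, 0.7, -0.2]
width: 0.0616
grip_force: 0.0
```

```bash
python3 - <<'E'
from h import *
s=r.read_state(); i,im=snap('wrist','w1.png'); cv2.imwrite('pics/w1b.png',cv2.resize(im[:,:,::-1],(800,600),interpolation=cv2.INTER_CUBIC))
to(.499,.039,.16,93.5); print(np.round(s['joint_positions'],2)); print(i)
for p in [(.499,.039,.0665),(.558,.042,.0455),(.5605,-.0005,.0655)]: print(px(i,p,'wrist')/.7)
E
```

```text
t2.2 pos [0.499  0.0388 0.2224] yaw 93.3 tilt 0.01 w 0.0580 | shift cm [-0.    0.02  6.24] turn -0.2 F [-0.3  0.1 -0.8]
[-0.64  0.04  0.49  1.81 -0.02  1.3   1.48]
{'fx': 325.19226210127806, 'fy': 325.19226210127806, 'cx': 284.15545811906844, 'cy': 215.77930806244734, 'origin': array([0.43210719, 0.03588372, 0.38433908]), 'attitude': array([-0.08446374, -0.08988402,  0.72157871,  0.68125685])}
[404.62274363 289.82586762]
[404.22606573 358.7975028 ]
[346.62109635 367.99793854]
```

View pics/w1b.png

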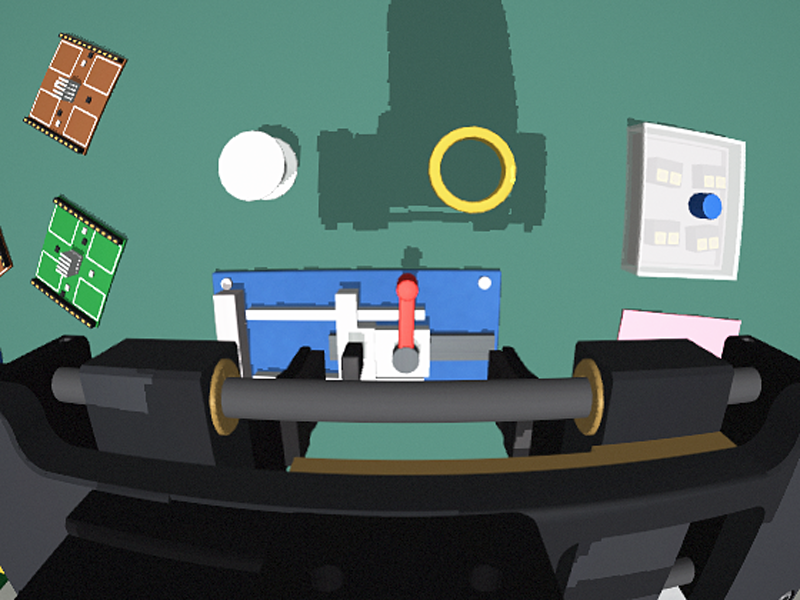

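The wrist view confirms the estimate: the knob is at (406,288) against a prediction of (405,290). I'll descend and grip it.

>>> arm_command(moves=[0,0,2.9,0,0,0,2.9,0,0,0,2.9,0,0,0,2.9,0,0,0,2.9,0,0,0,2.9,0,0,0,0,0,0,0,0,0])

```text
time: 2.9
ee_pos: [0.4983, 0.0385, 0.0481]
eef_rot: [-0.029, 1.0, -0.001, -0.001]
ft_force: [0.7, 0.1, 0.6]
width: 0.0525
grip_force: 0.0
```

>>> arm_command(moves=[0,0,0,0,0,0,0,0,0,0,0,0,0,0,0,0,0,0,0,0,0,0,0,0,0,0,0,0,0,0,0,0,0,0,0,0], fingers=0, squeeze=8)

```text
time: 3.65
ee_pos: [0.4992, 0.0389, 0.0487]
eef_rot: [-0.031, 1.0, 0.0, 0.0]
ft_force: [-0.9, 1.1, 4.0]
width: 0.0156
grip_force: 8.0
```

```bash
python3 -c "
from h import *
to()"
```

```text
t3.6 pos [0.4992 0.0389 0.0487] yaw 93.5 tilt 0.02 w 0.0156 | shift cm [0. 0. 0.] turn 0 F [-0.9  1.1  4. ]
```

>>> arm_command(moves=[-0.074,0.939,0,0,-0.22,0.916,0,0,-0.361,0.87,0,0,-0.492,0.803,0,0,-0.611,0.716,0,0,-0.716,0.611,0,0,-0.803,0.492,0,0,-0.87,0.361,0,0,-0.916,0.22,0,0,-0.938,0.074,0,0,0,0,0,0,0,0,0,0])

```text
time: 4.65
ee_pos: [0.5567, 0.1026, 0.0485]
eef_rot: [-0.031, 1.0, -0.0, 0.001]
ft_force: [1.7, 2.0, -0.8]
width: 0.0154
grip_force: 8.0
```

```bash
python3 -c "
from h import *
to()"
```

```text
t4.7 pos [0.5567 0.1026 0.0485] yaw 93.5 tilt 0.12 w 0.0154 | shift cm [0. 0. 0.] turn 0 F [ 1.7  2.  -0.8]
```

>>> arm_command(moves=[0,0.6,0,0,0,0.6,0,0,0,0.6,0,0,0,0.6,0,0,0,0.6,0,0,0,0,0,0,0,0,0,0])

```text
time: 5.23
ee_pos: [0.5533, 0.1337, 0.0486]
eef_rot: [-0.031, 1.0, 0.001, 0.0]
ft_force: [1.9, 1.6, -2.4]
width: 0.0158
grip_force: 8.0
```

```bash
python3 - <<'E'
from h import *
to()
i,im=snap('top','t2.png'); a=cv2.resize(im[150:225,200:325,::-1],None,fx=5,fy=5,interpolation=cv2.INTER_CUBIC); cv2.imwrite('pics/t2b.png',a)
E
```

```text
t5.2 pos [0.5533 0.1337 0.0486] yaw 93.6 tilt 0.07 w 0.0158 | shift cm [0. 0. 0.] turn 0 F [ 1.9  1.6 -2.4]
```

View pics/t2b.png

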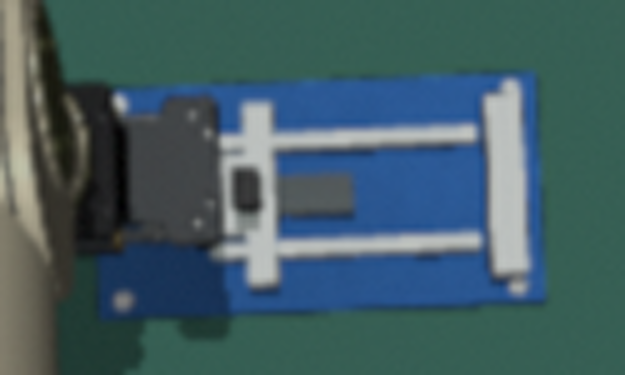

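The jaw has slid back: the clear gap runs from about (275,190) to (489,190), roughly 117 mm. I'll release and go to the board.

>>> arm_command(moves=[0,0,0,0,0,0,0,0,0,0,0,0,0,0,0,0,0,0,-3,0,0,0,-3,0,0,0,-3,0,0,0,-3,0], fingers=50)

```text
time: 5.95
ee_pos: [0.5532, 0.1318, 0.1699]
eef_rot: [-0.03, 1.0, -0.0, -0.0]
ft_force: [0.1, 0.2, -0.4]
width: 0.043
grip_force: 0.0
```

```bash
python3 - <<'E'
from h import *
i,_=snap('top','t3.png')
g=lambda x,y,z: w(i,(x+.5)/5-.5+200,(y+.5)/5-.5+150,z,'top')
a=[g(272,102,.0315),g(279,285,.0315),g(484,95,.0315),g(494,275,.0315)]; print(np.round(a,4))
print(np.linalg.norm((a[0]+a[1]-a[2]-a[3])/2), np.round(r.read_state()['joint_positions'],2))
to(.498,-.292,.2,63); to(.498,-.292,.2,153)
E
```

```text
[[ 0.6101  0.0219  0.0315]
 [ 0.5091  0.0158  0.0315]
 [ 0.6161 -0.0949  0.0315]
 [ 0.5167 -0.1019  0.0315]]
0.11742119448508206 [-0.71  0.25  0.46  1.7  -0.12  1.21  1.41]
t6.0 pos [0.556  0.1324 0.1761] yaw 93.4 tilt 0.43 w 0.0431 | shift cm [  8.32 -42.01  -2.55] turn 30.4 F [2.9 0.3 5.3]
t6.0 pos [0.556  0.1324 0.1761] yaw 93.4 tilt 0.43 w 0.0431 | shift cm [  8.32 -42.01  -2.55] turn -59.6 F [2.9 0.3 5.3]
```

>>> arm_command(moves=[0.69,-3.5,-0.3,0,0.69,-3.5,-0.3,0,0.69,-3.5,-0.2,0,0.69,-3.5,-0.2,0,0.69,-3.5,0,0,0.69,-3.5,0,0,0.69,-3.5,0,0,0.69,-3.5,0,0,0.69,-3.5,0,0,0.69,-3.5,0,0,0.69,-3.5,0,0,0.69,-3.5,0,0])

```text
time: 7.0
ee_pos: [0.4959, -0.2937, 0.1785]
eef_rot: [-0.031, 1.0, 0.0, 0.0]
ft_force: [1.1, 0.0, -0.6]
width: 0.0432
grip_force: 0.0
```

>>> arm_command(moves=[0,0,0,6.08,0,0,0,6.08,0,0,0,6.08,0,0,0,6.08,0,0,0,6.08,0,0,0,0,0,0,0,0,0,0,0,0])

```text
time: 7.67
ee_pos: [0.4964, -0.292, 0.1784]
eef_rot: [0.231, 0.973, 0.0, -0.0]
ft_force: [0.5, -0.4, -0.3]
width: 0.0435
grip_force: 0.0
```

```bash
python3 - <<'E'
from h import *
to(.498,-.292,.15,63); i,im=snap('wrist','w2.png'); cv2.imwrite('pics/w2b.png',cv2.resize(im[:,:,::-1],(800,600),interpolation=cv2.INTER_CUBIC))
M=R.from_euler('z',63-90,degrees=True).as_matrix()
for p in [(0,0,.023),(50,50,.003),(50,-50,.003),(-50,-50,.003),(-50,50,.003)]: p=np.array(p,float); p[:2]/=1e3; print(px(i,M@p+[.498,-.292,0],'wrist')/.7)
E
```

```text
t7.7 pos [ 0.4964 -0.292   0.1784] yaw 63.3 tilt 0.01 w 0.0435 | shift cm [-0.14  0.07  2.84] turn 0.3 F [ 0.5 -0.4 -0.3]
[405.71479718 292.56004754]
[469.97318377 350.70787591]
[340.76853575 350.07459953]
[337.40682161 219.54184184]
[474.71497267 220.26407595]
```

View pics/w2b.png

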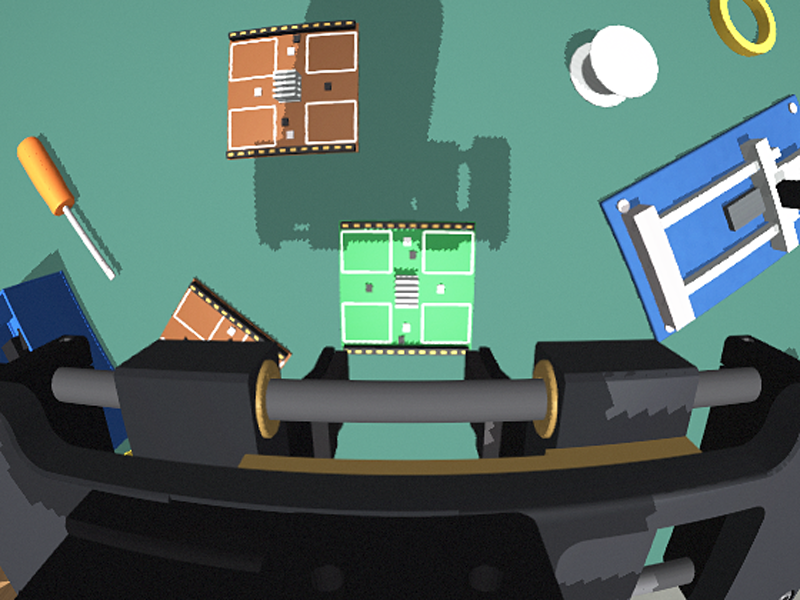

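The wrist view shows the heat sink at (406,291) against a prediction of (406,293), with the board edges level. I'll descend and grip it.

>>> arm_command(moves=[-0.14,0.07,2.85,0.3,0,0,2.85,0,0,0,2.85,0,0,0,2.85,0,0,0,2.85,0,0,0,1.5,0,0,0,1.35,0,0,0,0,0,0,0,0,0])

```text
time: 8.47
ee_pos: [0.498, -0.2922, 0.0077]
eef_rot: [0.235, 0.972, -0.0, -0.0]
ft_force: [0.8, -1.1, 0.4]
width: 0.0437
grip_force: 0.0
```

>>> arm_command(moves=[0,0,0,0,0,0,0,0,0,0,0,0,0,0,0,0,0,0,0,0,0,0,0,0,0,0,0,0,0,0,0,0,0,0,0,0], fingers=0, squeeze=25)

```text
time: 9.22
ee_pos: [0.4983, -0.2921, 0.0079]
eef_rot: [0.235, 0.972, 0.0, 0.0]
ft_force: [-0.2, 0.9, 5.6]
width: 0.0159
grip_force: 25.0
```

>>> arm_command(moves=[0,0,-0.5,0,0,0,-1,0,0,0,-2,0,0,0,-2.5,0,0,0,-2.5,0,0,0,0,-6.06,0,0,0,-6.06,0,0,0,-6.06,0,0,0,-6.06,0,0,0,-6.06,0,0,0,0])

```text
time: 10.13
ee_pos: [0.498, -0.2922, 0.0932]
eef_rot: [-0.029, 1.0, -0.0, 0.0]
ft_force: [-1.1, -0.3, -1.8]
width: 0.0158
grip_force: 25.0
```

```bash
python3 - <<'E'
from h import *
print(M:=R.from_euler('z',3.48,degrees=True).as_matrix()@[0,-.010,0]+[.5637,-.0384,0])
to(M[0],M[1],.1,93.5)
i,im=snap('wrist','w3.png'); cv2.imwrite('pics/w3b.png',cv2.resize(im[:,:,::-1],(800,600),interpolation=cv2.INTER_CUBIC))
E
```

```text
[ 0.564307   -0.04838156  0.        ]
t10.1 pos [ 0.498  -0.2922  0.0932] yaw 93.4 tilt 0.03 w 0.0158 | shift cm [-8.05 23.95 -0.68] turn -0.1 F [-1.1 -0.3 -1.8]
```

View pics/w3b.png

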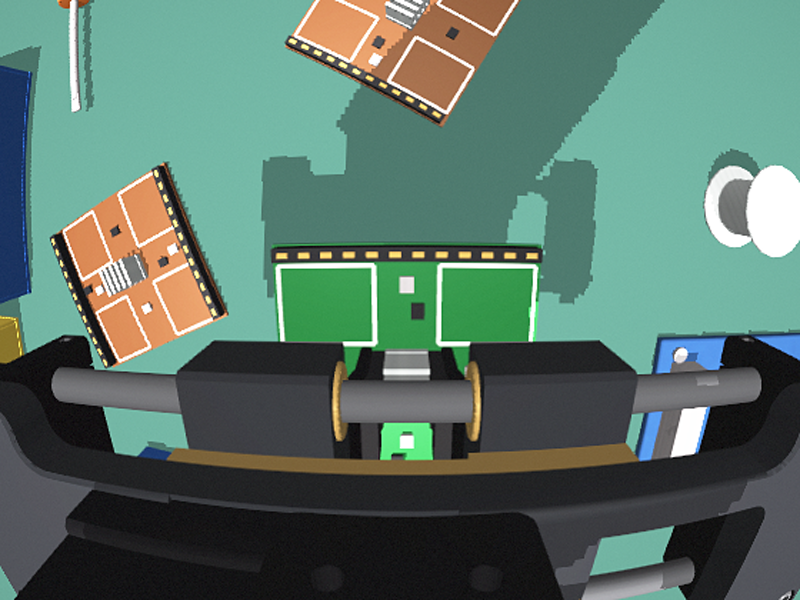

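>>> arm_command(moves=[-0.4,1.2,-0.35,0,-0.807,2.425,-0.35,0,-0.807,2.425,0,0,-0.807,2.425,0,0,-0.807,2.425,0,0,-0.807,2.425,0,0,-0.807,2.425,0,0,-0.807,2.425,0,0,-0.807,2.425,0,0,-0.807,2.425,0,0,-0.4,1.225,0,-0.1,0,0,0,0])

```text
time: 11.18
ee_pos: [0.5661, -0.0419, 0.0995]
eef_rot: [-0.029, 1.0, 0.001, 0.0]
ft_force: [0.1, -0.3, -1.3]
width: 0.0159
grip_force: 25.0
```

>>> arm_command(moves=[0,0,0,0,0,0,2,0,0,0,2,0,0,0,1,0,0,0,0,0])

```text
time: 11.6
ee_pos: [0.5636, -0.0472, 0.0475]
eef_rot: [-0.026, 1.0, -0.0, -0.002]
ft_force: [-0.9, -0.1, -1.4]
width: 0.016
grip_force: 25.0
```

```bash
python3 - <<'E'
from h import *
to(.5641,-.0454,.0285,93.5)
i,im=snap('scene','s4.png'); u,v=px(i,(.5641,-.0454,.03),'scene').astype(int); print(u,v)
cv2.imwrite('pics/s4b.png',cv2.resize(im[v-75:v+75,u-90:u+90,::-1],None,fx=4,fy=4,interpolation=cv2.INTER_CUBIC))
E
```

```text
t11.6 pos [ 0.5636 -0.0472  0.0475] yaw 93.0 tilt 0.23 w 0.0160 | shift cm [-0.07  0.18  1.9 ] turn -0.5 F [-0.9 -0.1 -1.4]
297 222
```

View pics/s4b.png

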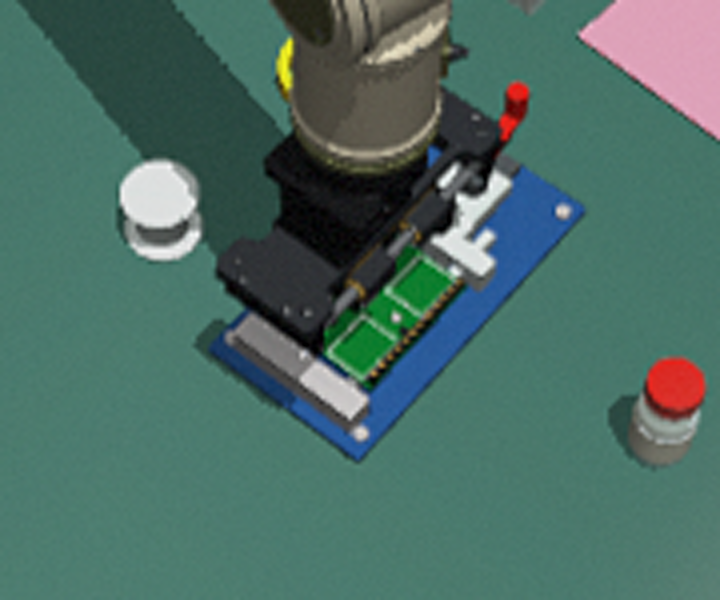

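The board hangs between the jaws, its right strip running from (370,375) to (465,275). The fixed jaw is at (300,365) and the sliding jaw at (470,255), both clear. I'll lower it.

>>> arm_command(moves=[-0.05,0.15,0,-0.3,0,0,0.5,0,0,0,0.5,0,0,0,0.5,0,0,0,0.3,0,0,0,0,0,0,0,0,0])

```text
time: 12.23
ee_pos: [0.5658, -0.044, 0.0314]
eef_rot: [-0.03, 1.0, -0.0, -0.0]
ft_force: [0.3, -1.5, -1.8]
width: 0.0157
grip_force: 25.0
```

```bash
python3 -c "
from h import *
to(.5641,-.0454,.0280,93.5)"
```

```text
t12.2 pos [ 0.5658 -0.044   0.0314] yaw 93.5 tilt 0.02 w 0.0157 | shift cm [ 0.18 -0.13  0.34] turn -0.0 F [ 0.3 -1.5 -1.8]
```

>>> arm_command(moves=[0.15,-0.13,0,0,0,0,0.2,0,0,0,0.15,0,0,0,0,0,0,0,0,0])

```text
time: 12.65
ee_pos: [0.5645, -0.0454, 0.028]
eef_rot: [-0.03, 1.0, 0.0, -0.0]
ft_force: [-0.3, 0.2, -1.3]
width: 0.016
grip_force: 25.0
```

>>> arm_command(moves=[0,0,0,0,0,0,0,0,0,0,0,0,0,0,0,0,0,0,0,0], fingers=45)

```text
time: 13.07
ee_pos: [0.5645, -0.0454, 0.0281]
eef_rot: [-0.031, 1.0, 0.0, 0.0]
ft_force: [0.4, 0.7, -0.2]
width: 0.0368
grip_force: 0.0
```

>>> arm_command(moves=[0,0,-1,0,0,0,-2,0,0,0,-3,0,0,0,-3,0,0,0,-3,0,0,0,0,0,0,0,0,0])

```text
time: 13.65
ee_pos: [0.5656, -0.0455, 0.1504]
eef_rot: [-0.03, 1.0, 0.0, 0.002]
ft_force: [-0.4, -0.2, -0.7]
width: 0.0391
grip_force: 0.0
```

```bash
python3 - <<'E'
from h import *
to(.5533,.1337,.049,93.5)
E
```

```text
t13.7 pos [ 0.5656 -0.0455  0.1504] yaw 93.5 tilt 0.23 w 0.0391 | shift cm [ 0.18 17.95 10.15] turn -0.0 F [-0.4 -0.2 -0.7]
```

>>> arm_command(moves=[0.03,3,0,0,0.03,3,0,0,0.03,3,0,0,0.03,3,0,0,0.03,3,0,0,0.03,2.95,0,0,0,0,0,0,0,0,0,0,0,0,0,0])

```text
time: 14.4
ee_pos: [0.5514, 0.1327, 0.1474]
eef_rot: [-0.03, 1.0, -0.0, -0.001]
ft_force: [-0.3, -0.5, -0.0]
width: 0.0396
grip_force: 0.0
```

```bash
python3 - <<'E'
from h import *
to(.5533,.1337,.049,93.5)
i,im=snap('top','t5.png'); cv2.imwrite('pics/t5b.png',cv2.resize(im[150:225,200:325,::-1],None,fx=6,fy=6,interpolation=cv2.INTER_CUBIC))
E
```

```text
t14.4 pos [0.5514 0.1327 0.1474] yaw 93.5 tilt 0.08 w 0.0396 | shift cm [-0.2   0.1   9.84] turn -0.0 F [-0.3 -0.5 -0. ]
```

View pics/t5b.png

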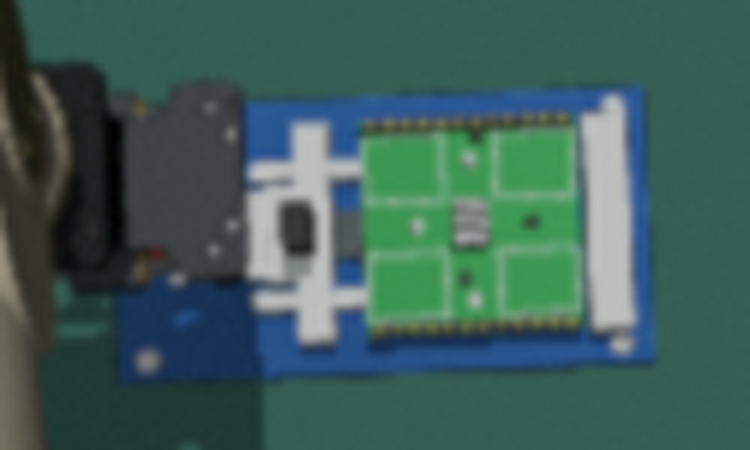

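The board lies flat between the jaws: its edges are at x≈360 and 580, against jaw faces at about 330 and 585. Next I grip the knob and push the jaw.

>>> arm_command(moves=[-0.2,0.1,2,0,0,0,3,0,0,0,3,0,0,0,1.8,0,0,0,0,0,0,0,0,0])

```text
time: 14.95
ee_pos: [0.5535, 0.1332, 0.0499]
eef_rot: [-0.029, 1.0, -0.001, -0.001]
ft_force: [0.6, -0.1, 0.5]
width: 0.0387
grip_force: 0.0
```

>>> arm_command(moves=[0,0,0,0,0,0,0,0,0,0,0,0,0,0,0,0,0,0,0,0,0,0,0,0,0,0,0,0], fingers=0, squeeze=15)

```text
time: 15.53
ee_pos: [0.5542, 0.1348, 0.0506]
eef_rot: [-0.03, 1.0, 0.0, 0.001]
ft_force: [0.4, -1.4, 5.6]
width: 0.0151
grip_force: 15.0
```

>>> arm_command(moves=[0,-0.3,0,0,0,-0.3,0,0,0,-0.3,0,0,0,-0.2,0,0,0,-0.2,0,0,0,-0.2,0,0,0,0,0,0,0,0,0,0])

```text
time: 16.2
ee_pos: [0.555, 0.1202, 0.0506]
eef_rot: [-0.031, 1.0, 0.0, 0.0]
ft_force: [-0.2, -0.2, 6.1]
width: 0.0147
grip_force: 15.0
```

```bash
python3 -c "
from h import *
to(.5533+.0011,.1337-.0174,.049,93.5)"
```

```text
t16.2 pos [0.555  0.1202 0.0506] yaw 93.5 tilt 0.07 w 0.0147 | shift cm [ 0.08 -0.39  0.16] turn 0.0 F [-0.2 -0.2  6.1]
```

>>> arm_command(moves=[0,-0.1,0,0,0,-0.1,0,0,0,-0.1,0,0,0,-0.1,0,0,0,0,0,0,0,0,0,0])

```text
time: 16.7
ee_pos: [0.5553, 0.1168, 0.0506]
eef_rot: [-0.031, 1.0, 0.001, 0.001]
ft_force: [-1.3, 1.8, 5.5]
width: 0.0148
grip_force: 15.0
```

>>> arm_command(moves=[0,-0.1,0,0,0,0,0,0,0,0,0,0])

```text
time: 16.95
ee_pos: [0.5553, 0.1159, 0.0507]
eef_rot: [-0.031, 1.0, 0.001, 0.001]
ft_force: [-0.7, 2.0, 5.7]
width: 0.0148
grip_force: 15.0
```

```bash
python3 - <<'E'
from h import *
to(.5533+.0011,.1337-.0174,.049,93.5)
i,im=snap('top','t6.png'); cv2.imwrite('pics/t6b.png',cv2.resize(im[150:225,200:325,::-1],None,fx=6,fy=6,interpolation=cv2.INTER_CUBIC))
E
```

```text
t16.9 pos [0.5553 0.1159 0.0507] yaw 93.5 tilt 0.10 w 0.0148 | shift cm [0.09 0.05 0.17] turn 0.0 F [-0.7  2.   5.7]
```

View pics/t6b.png

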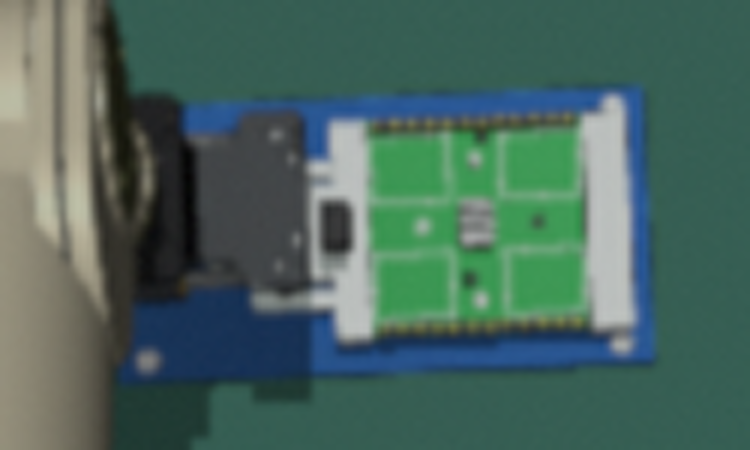

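The jaw has reached the board, whose edges are at x≈370 and 583. I'll push until it resists.

>>> arm_command(moves=[0,-0.1,0,0,0,0,0,0,0,0,0,0])

```text
time: 17.25
ee_pos: [0.5553, 0.1158, 0.0507]
eef_rot: [-0.031, 1.0, 0.001, 0.001]
ft_force: [-0.2, 5.0, 5.6]
width: 0.0145
grip_force: 15.0
```

>>> arm_command(moves=[0,-0.1,0,0,0,0,0,0,0,0,0,0])

```text
time: 17.5
ee_pos: [0.5553, 0.1156, 0.0507]
eef_rot: [-0.031, 1.0, 0.002, 0.001]
ft_force: [-0.6, 6.1, 5.0]
width: 0.015
grip_force: 15.0
```

>>> arm_command(moves=[0,-0.1,0,0,0,0,0,0,0,0,0,0])

```text
time: 17.75
ee_pos: [0.5553, 0.1156, 0.0508]
eef_rot: [-0.032, 0.999, 0.002, 0.001]
ft_force: [-0.5, 9.6, 6.7]
width: 0.015
grip_force: 15.0
```

>>> arm_command(moves=[0.938,-0.074,0,0,0.916,-0.22,0,0,0.87,-0.361,0,0,0.803,-0.492,0,0,0.716,-0.611,0,0,0.611,-0.716,0,0,0.492,-0.803,0,0,0.361,-0.87,0,0,0.22,-0.916,0,0,0.074,-0.9,0,0,0,0,0,0,0,0,0,0])

```text
time: 18.75
ee_pos: [0.4979, 0.0524, 0.0504]
eef_rot: [-0.032, 0.999, 0.003, -0.0]
ft_force: [-1.8, 17.0, 9.2]
width: 0.0153
grip_force: 15.0
```

```bash
python3 -c "
from h import *
s=r.read_state()['ee_pos']; v=np.array(s[:2])-[.5589,.0557]; print(np.linalg.norm(v),np.degrees(np.arctan2(v[1],v[0]))); to(.499,.052,.05)"
```

```text
0.06110839525522021 -176.88093987170666
t18.8 pos [0.4979 0.0524 0.0504] yaw 93.6 tilt 0.32 w 0.0153 | shift cm [-0.11 -0.04  0.04] turn 0 F [-1.8 17.   9.2]
```

The lever is at the stop. I'll release and raise, and check with the top camera on the way to the cover.

>>> arm_command(moves=[0,0,0,0,0,0,0,0,0,0,0,0,0,0,0,0,0,0,0,0,0,0,-2,0,0,0,-3,0,0,0,-3,0,0,0,-3,0,0,0,0,0,0,0,0,0], fingers=60)

```text
time: 19.67
ee_pos: [0.4994, 0.0483, 0.1611]
eef_rot: [-0.03, 1.0, 0.0, 0.001]
ft_force: [-0.6, -0.7, -0.7]
width: 0.052
grip_force: 0.0
```

```bash
python3 - <<'E'
from h import *
to(.414,.281,.16,93.5); print(np.round(r.read_state()['joint_positions'],2))
E
```

```text
t19.7 pos [0.4994 0.0483 0.1611] yaw 93.5 tilt 0.13 w 0.0520 | shift cm [ 7.12 23.74  0.12] turn -0.0 F [-0.6 -0.7 -0.7]
[-0.7   0.1   0.54  1.89 -0.06  1.16  1.5 ]
```

>>> arm_command(moves=[0.89,2.97,0,0,0.89,2.97,0,0,0.89,2.97,0,0,0.89,2.97,0,0,0.89,2.97,0,0,0.89,2.97,0,0,0.89,2.97,0,0,0.89,2.95,0,0,0,0,0,0,0,0,0,0,0,0,0,0])

```text
time: 20.58
ee_pos: [0.4132, 0.28, 0.1588]
eef_rot: [-0.03, 1.0, -0.001, -0.001]
ft_force: [-0.4, -1.1, 0.2]
width: 0.0519
grip_force: 0.0
```

```bash
python3 - <<'E'
from h import *
to(.414,.281,.16,93.5)
i,im=snap('top','t7.png'); a=cv2.resize(im[155:220,205:315,::-1],None,fx=5,fy=5,interpolation=cv2.INTER_CUBIC)
i,im=snap('wrist','w7.png'); b=cv2.resize(im[120:260,140:440,::-1],None,fx=2,fy=2,interpolation=cv2.INTER_CUBIC); print(px(i,(.414,.281,.059),'wrist'))
out=np.zeros((600,800,3),np.uint8); out[:325,:550]=a; out[-280:,:600]=b[-280:]; cv2.imwrite('pics/m7.png',out)
E
```

```text
t20.6 pos [0.4132 0.28   0.1588] yaw 93.5 tilt 0.13 w 0.0519 | shift cm [-0.09  0.1  -0.12] turn -0.0 F [-0.4 -1.1  0.2]
[284.49911748 217.38200269]
```

View pics/m7.png

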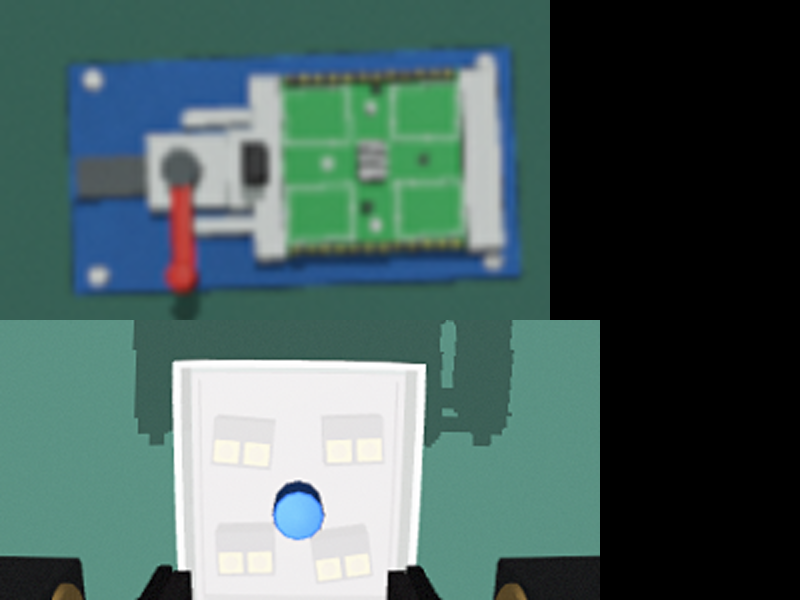

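The board is clamped and the lever locked, its knob at (181,275), crosswise. The cover knob in the wrist crop is at pixel (289.5,217), so its y is about 0.284.

>>> arm_command(moves=[-0.1,0.4,2,0,0,0,3,0,0,0,3,0,0,0,2,0,0,0,1,0,0,0,0.9,0,0,0,0,0,0,0,0,0])

```text
time: 21.35
ee_pos: [0.4146, 0.2853, 0.0417]
eef_rot: [-0.03, 1.0, 0.0, 0.0]
ft_force: [0.3, 0.1, 0.2]
width: 0.0523
grip_force: 0.0
```

>>> arm_command(moves=[0,0,0,0,0,0,0,0,0,0,0,0,0,0,0,0,0,0,0,0,0,0,0,0,0,0,0,0,0,0,0,0], fingers=0, squeeze=25)

```text
time: 22.02
ee_pos: [0.4141, 0.2854, 0.0413]
eef_rot: [-0.031, 1.0, 0.0, 0.0]
ft_force: [-0.6, -0.8, 3.6]
width: 0.0213
grip_force: 25.0
```

```bash
python3 -c "
from h import *
to(.588,.309,.15)"
```

```text
t22.0 pos [0.4141 0.2854 0.0413] yaw 93.5 tilt 0.01 w 0.0213 | shift cm [-17.5    1.3  -10.87] turn 0 F [-0.6 -0.8  3.6]
```

>>> arm_command(moves=[0,0,-0.5,0,0,0,-1,0,0,0,-1.5,0,0,0,-2,0,0,0,-2,0,0,0,-2,0,0,0,-1,0,0,0,0,0])

```text
time: 22.68
ee_pos: [0.4151, 0.2862, 0.1437]
eef_rot: [-0.03, 1.0, 0.002, 0.002]
ft_force: [0.9, -0.1, -0.4]
width: 0.021
grip_force: 25.0
```

>>> arm_command(moves=[-1,0.14,0,0,-2,0.14,0,0,-2,0.14,0,0,-2,0.14,0,0,-2,0.14,0,0,-2,0.14,0,0,-2,0.14,0,0,-2,0.14,0,0,-1.5,0.14,0,0,-1,0.14,0,0,0,0,0,0,0,0,0,0])

```text
time: 23.68
ee_pos: [0.5878, 0.3093, 0.139]
eef_rot: [-0.03, 1.0, -0.001, -0.001]
ft_force: [0.5, 0.3, -1.1]
width: 0.0216
grip_force: 25.0
```

```bash
python3 -c "
from h import *
to(.588,.310,.0455)"
```

```text
t23.7 pos [0.5878 0.3093 0.139 ] yaw 93.5 tilt 0.15 w 0.0216 | shift cm [-0.04  0.09  9.35] turn 0 F [ 0.5  0.3 -1.1]
```

>>> arm_command(moves=[0,0,1,0,0,0,2,0,0,0,2,0,0,0,2,0,0,0,1.2,0,0,0,0.6,0,0,0,0.3,0,0,0,0.2,0,0,0,0,0,0,0,0,0,0,0,0,0])

```text
time: 24.6
ee_pos: [0.5883, 0.3102, 0.049]
eef_rot: [-0.03, 1.0, 0.0, 0.001]
ft_force: [0.6, 0.4, -1.5]
width: 0.0215
grip_force: 25.0
```

```bash
python3 -c "
from h import *
to(.588,.310,.0452)"
```

```text
t24.6 pos [0.5883 0.3102 0.049 ] yaw 93.5 tilt 0.08 w 0.0215 | shift cm [ 0.03 -0.02  0.38] turn 0 F [ 0.6  0.4 -1.5]
```

>>> arm_command(moves=[0,0,0.2,0,0,0,0.15,0,0,0,0,0,0,0,0,0])

```text
time: 24.93
ee_pos: [0.5882, 0.3102, 0.0453]
eef_rot: [-0.03, 1.0, 0.0, 0.0]
ft_force: [-2.7, -0.1, 5.3]
width: 0.0214
grip_force: 25.0
```

>>> arm_command(moves=[0,0,0,0,0,0,0,0,0,0,0,0,0,0,0,0,0,0,-2,0,0,0,-3,0,0,0,-3,0,0,0,-3,0,0,0,-3,0,0,0,-1,0,0,0,0,0], fingers=50)

```text
time: 25.85
ee_pos: [0.5893, 0.3106, 0.1979]
eef_rot: [-0.03, 1.0, 0.001, 0.002]
ft_force: [-0.5, -0.3, 0.1]
width: 0.0438
grip_force: 0.0
```

>>> arm_command(moves=[2.5,-0.35,0,0,2.5,-0.35,0,0,2.5,-0.35,0,0,2.5,-0.35,0,0,2.5,-0.35,0,0,0,0,0,0,0,0,0,0])

```text
time: 26.43
ee_pos: [0.4628, 0.2848, 0.1935]
eef_rot: [-0.031, 1.0, -0.0, -0.001]
ft_force: [1.4, 0.7, 0.4]
width: 0.0434
grip_force: 0.0
```

```bash
python3 - <<'E'
from h import *
to(.45,.283,.2,93.5)
i,im=snap('wrist','w8.png'); u,v=px(i,(.414,.283,.026),'wrist'); print(u,v); x,y=int(u-80),int(v-75); print(x,y)
cv2.imwrite('pics/w8b.png',cv2.resize(im[y:y+150,x:x+160,::-1],None,fx=4,fy=4,interpolation=cv2.INTER_CUBIC))
E
```

```text
t26.4 pos [0.4628 0.2848 0.1935] yaw 93.6 tilt 0.08 w 0.0434 | shift cm [ 1.29 -0.1  -0.65] turn 0.1 F [1.4 0.7 0.4]
284.1895421791239 153.34900758000373
204 78
```

View pics/w8b.png

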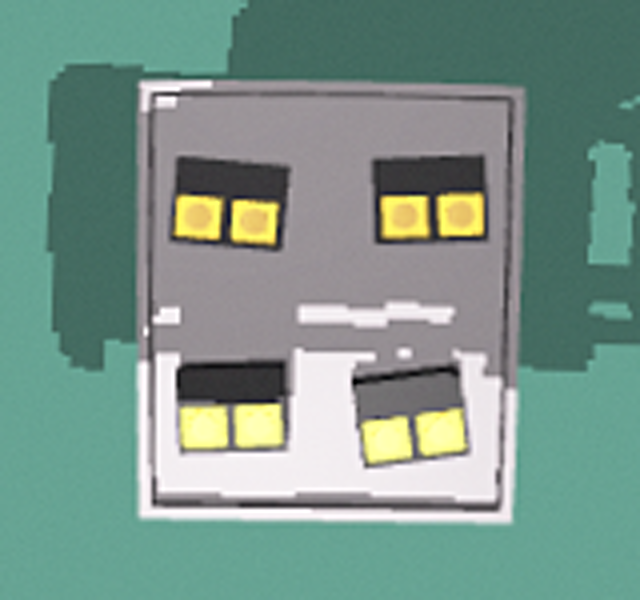

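```bash
python3 - <<'E'
from h import *
s=r.read_state(); to(); i=r.camera_info('wrist')
np.set_printoptions(precision=4,suppress=True)
Q=dict(UL=[(177,157),(290,167),(281,249),(171,239)],UR=[(374,158),(486,155),(489,238),(377,243)],LL=[(178,369),(285,368),(287,451),(180,452)],LR=[(357,385),(459,372),(469,453),(366,467)])
for n,q in Q.items():
    P=np.array([w(i,(x+.5)/4-.5+204,(y+.5)/4-.5+78,.026,'wrist')[:2] for x,y in q]); e=P[1]-P[0]+P[2]-P[3]
    print(n,P.mean(0),'size',np.linalg.norm(P[1]-P[0]),np.linalg.norm(P[3]-P[0]),'yaw y',np.degrees(np.arctan2(e[1],e[0])))
T=np.array([w(i,(x+.5)/4-.5+204,(y+.5)/4-.5+78,.0165,'wrist')[:2] for x,y in [(139,84),(523,88),(512,522),(139,518)]]); print('tray',T,T.mean(0))
i=r.camera_info('top')
M=R.from_euler('z',3.48,degrees=True).as_matrix()[:2,:2]
for n,(x,y) in dict(p01=(317,112),p00=(426,107),p11=(321,217),p10=(430,210),sink=(373,160)).items():
    p=w(i,(x+.5)/5-.5+205,(y+.5)/5-.5+155,.043 if n=='sink' else .023,'top')[:2]; print(n,p,'holder',M.T@(p-[.5637,-.0384]))
for a in((-27,-40),(-27,20),(27,-40),(27,20)): print(a,M@(np.array(a)/1e3)+[.5637,-.0384])
E
```

```text
t26.5 pos [0.4638 0.2848 0.1937] yaw 93.5 tilt 0.05 w 0.0434 | shift cm [0. 0. 0.] turn 0 F [ 0.5 -0.2 -0.1]
UL [0.3911 0.2582] size 0.0285429997594532 0.020929697760034588 yaw y 87.64200197107317
UR [0.3867 0.3088] size 0.028230510169451932 0.021588050003775464 yaw y 96.47027770528491
LL [0.4439 0.2617] size 0.027330059677752896 0.021539366170324207 yaw y 93.78431441025997
LR [0.4434 0.308 ] size 0.026268867241867756 0.021406070774317002 yaw y 101.39117932043693
tray [[0.3606 0.2322]
 [0.3554 0.3314]
 [0.4707 0.3377]
 [0.4758 0.2374]] [0.4156 0.2847]
p01 [ 0.5924 -0.0168] holder [0.03   0.0198]
p00 [ 0.5963 -0.0771] holder [ 0.0302 -0.0406]
p11 [ 0.5341 -0.0202] holder [-0.0284  0.02  ]
p10 [ 0.5391 -0.0803] holder [-0.0271 -0.0403]
sink [ 0.5641 -0.0485] holder [-0.0002 -0.0101]
(-27, -40) [ 0.5392 -0.08  ]
(-27, 20) [ 0.5355 -0.0201]
(27, -40) [ 0.5931 -0.0767]
(27, 20) [ 0.5894 -0.0168]
```

The tray shows four upright blocks. In the crop the upper pair is at (230,203) and (432,198), the lower pair at (232,410) and (413,419). Sizes check at about 28 x 21.5 mm.

```bash
cat >> h.py <<'E'
def yel(n='wrist',im=None,i=None,box=(.34,.49,.21,.36),z=.026,s=None):
    if im is None: i=r.camera_info(n); im=r.camera(n)
    h=cv2.cvtColor(im,cv2.COLOR_RGB2HSV); m=cv2.inRange(h,(18,70,120),(36,255,255))
    k,_,st,c=cv2.connectedComponentsWithStats(m)
    P=[w(i,*c[j],z,n)[:2] for j in range(1,k) if st[j,4]>(25 if n=='wrist' else 3)]
    P=[p for p in P if box[0]<p[0]<box[1] and box[2]<p[1]<box[3]]
    out=[]
    for a in range(len(P)):
        for b in range(a+1,len(P)):
            d=P[b]-P[a]
            if .010<np.linalg.norm(d)<.0185: out.append(((P[a]+P[b])/2,(np.degrees(np.arctan2(d[1],d[0])))%180))
    for p,a in out: print('pair',p.round(4),'yaw %.1f'%a)
    return P,out
E
python3 - <<'E'
from h import *
P,o=yel(im=np.load('pics/w8.png.npy'),i=r.camera_info('wrist')); print(len(P)); to(.4434,.308,.15,11.4)
E
```

```text
pair [0.3952 0.2576] yaw 88.4
pair [0.3911 0.3092] yaw 98.0
pair [0.448  0.2616] yaw 94.4
pair [0.4476 0.3085] yaw 102.0
8
t26.5 pos [0.4638 0.2848 0.1937] yaw 93.5 tilt 0.05 w 0.0434 | shift cm [1.89 2.44 4.37] turn 82.1 F [ 0.5 -0.2 -0.1]
```

>>> arm_command(moves=[1,1.2,1,6.8,0,0,1,6.8,0,0,1,6.8,0,0,0,6.8,0,0,0,6.8,0,0,0,6.8,0,0,0,6.8,0,0,0,6.8,0,0,0,6.8,0,0,0,6.8,0,0,0,6.8,0,0,0,6.8], fingers=43)

```text
time: 27.48
ee_pos: [0.4543, 0.296, 0.1637]
eef_rot: [0.633, 0.774, -0.0, 0.0]
ft_force: [-0.3, -0.3, 0.2]
width: 0.0373
grip_force: 0.0
```

>>> arm_command(moves=[0,0,0,0,0,0,0,0,0,0,0,0])

```text
time: 27.73
ee_pos: [0.4538, 0.2961, 0.1641]
eef_rot: [0.629, 0.778, -0.0, 0.0]
ft_force: [-0.9, 0.1, -1.0]
width: 0.037
grip_force: 0.0
```

```bash
python3 - <<'E'
from h import *
P,o=yel(); to(.4434,.308,.019,11.7); print(np.round(r.read_state()['joint_positions'],2))
E
```

```text
pair [0.3897 0.3092] yaw 96.0
pair [0.4465 0.3085] yaw 101.8
pair [0.3941 0.2574] yaw 87.3
pair [0.4468 0.2615] yaw 94.8
t27.8 pos [0.4537 0.2962 0.1643] yaw 12.1 tilt 0.02 w 0.0377 | shift cm [ 1.38 -0.76 14.52] turn 0.4 F [ 0.2 -0.2  0.7]
[-1.09  0.2   0.48  1.78 -0.1   1.19 -0.37]
```

>>> arm_command(moves=[1.38,-0.8,2,0.4,0,0,3,0,0,0,3,0,0,0,0,0,0,0,0,0])

```text
time: 28.2
ee_pos: [0.4423, 0.3073, 0.084]
eef_rot: [0.632, 0.775, -0.001, 0.0]
ft_force: [-0.2, 0.2, 0.6]
width: 0.0374
grip_force: 0.0
```

```bash
python3 - <<'E'
from h import *
to(.443,.308,.019,11.7)
E
```

```text
t28.2 pos [0.4423 0.3073 0.084 ] yaw 11.6 tilt 0.16 w 0.0374 | shift cm [0.06 0.09 6.5 ] turn -0.1 F [-0.2  0.2  0.6]
```

>>> arm_command(moves=[0.05,0.05,2,0,0,0,2,0,0,0,1.5,0,0,0,0.9,0,0,0,0,0,0,0,0,0,0,0,0,0])

```text
time: 28.78
ee_pos: [0.4441, 0.3094, 0.0222]
eef_rot: [0.633, 0.774, 0.001, 0.0]
ft_force: [0.2, 0.3, 0.6]
width: 0.0379
grip_force: 0.0
```

>>> arm_command(moves=[0,0,0,0,0,0,0,0,0,0,0,0,0,0,0,0,0,0,0,0,0,0,0,0], fingers=0, squeeze=15)

```text
time: 29.28
ee_pos: [0.4434, 0.3089, 0.021]
eef_rot: [0.633, 0.774, 0.0, -0.0]
ft_force: [-0.9, -0.7, 5.9]
width: 0.0218
grip_force: 15.0
```

>>> arm_command(moves=[0,0,-0.5,0,0,0,-1,0,0,0,-2,0,0,0,-2.5,0,0,0,-2,0,0,0,0,0,0,0,0,0])

```text
time: 29.87
ee_pos: [0.4438, 0.3092, 0.1021]
eef_rot: [0.633, 0.774, 0.001, -0.0]
ft_force: [-0.8, -0.1, -0.8]
width: 0.022
grip_force: 15.0
```

```bash
python3 - <<'E'
from h import *
to(.5392,-.080,.1,3.5)
E
```

```text
t29.9 pos [0.4438 0.3092 0.1021] yaw 11.5 tilt 0.16 w 0.0220 | shift cm [-40.04   1.6    0.14] turn 8.0 F [-0.8 -0.1 -0.8]
```

>>> arm_command(moves=[-2,0.08,0,0,-3.5,0.14,0,0,-3.5,0.14,0,0,-3.5,0.14,0,0,-3.5,0.14,0,0,-3.5,0.14,0,0,-3.5,0.14,0,0,-3.5,0.14,0,0,-3.5,0.14,0,0,-3.5,0.14,0,0,-3.5,0.14,0,0,-2,0.08,0,0])

```text
time: 30.87
ee_pos: [0.5357, -0.0747, 0.1001]
eef_rot: [0.634, 0.773, -0.001, 0.0]
ft_force: [-0.3, -0.0, -1.3]
width: 0.0217
grip_force: 15.0
```

>>> arm_command(moves=[-1,0.1,0,4,0,0,0,4,0,0,0,0,0,0,2,0,0,0,2,0,0,0,0,0,0,0,0,0])

```text
time: 31.45
ee_pos: [0.5381, -0.0795, 0.0598]
eef_rot: [0.684, 0.729, -0.001, -0.001]
ft_force: [-0.4, 0.7, 0.8]
width: 0.0217
grip_force: 15.0
```

```bash
python3 - <<'E'
from h import *
to(.5392,-.080,.036,3.5)
E
```

```text
t31.4 pos [ 0.5381 -0.0795  0.0598] yaw 3.6 tilt 0.16 w 0.0217 | shift cm [-0.05  0.11  2.38] turn 0.1 F [-0.4  0.7  0.8]
```

>>> arm_command(moves=[-0.05,0.1,0.8,0,0,0,0.7,0,0,0,0.5,0,0,0,0.3,0,0,0,0,0,0,0,0,0,0,0,0,0])

```text
time: 32.03
ee_pos: [0.5403, -0.0805, 0.0378]
eef_rot: [0.685, 0.728, 0.0, 0.0]
ft_force: [0.5, 0.4, -0.6]
width: 0.0218
grip_force: 15.0
```

```bash
python3 - <<'E'
from h import *
to(.5392,-.080,.036,3.5)
E
```

```text
t32.0 pos [ 0.5403 -0.0805  0.0378] yaw 3.5 tilt 0.02 w 0.0218 | shift cm [ 0.05 -0.11  0.18] turn -0.0 F [ 0.5  0.4 -0.6]
```

>>> arm_command(moves=[0,-0.05,0.15,0,0,0,0,0,0,0,0,0])

```text
time: 32.28
ee_pos: [0.5397, -0.0804, 0.0361]
eef_rot: [0.685, 0.728, 0.0, 0.0]
ft_force: [0.1, 0.1, -0.1]
width: 0.022
grip_force: 15.0
```

>>> arm_command(moves=[0,0,0,0,0,0,0,0,0,0,0,0,0,0,0,0,0,0,-1,0,0,0,-2,0,0,0,-3,0,0,0,-3,0,0,0,-3,0], fingers=43)

```text
time: 33.03
ee_pos: [0.5394, -0.0808, 0.158]
eef_rot: [0.685, 0.728, -0.0, 0.0]
ft_force: [0.4, -0.8, -0.1]
width: 0.0375
grip_force: 0.0
```

>>> arm_command(moves=[3.08,-0.565,0,0,3.08,-0.565,0,0,3.08,-0.565,0,0,3.08,-0.565,0,0,3.08,-0.565,0,0,3.08,-0.565,0,0,3.08,-0.565,0,0,3.08,-0.565,0,0,3.08,-0.565,0,0,3.08,-0.565,0,0,3.08,-0.565,0,0,3.08,-0.565,0,0])

```text
time: 34.03
ee_pos: [0.4491, 0.2856, 0.157]
eef_rot: [0.685, 0.728, 0.0, 0.0]
ft_force: [-0.2, 0.9, 0.6]
width: 0.0373
grip_force: 0.0
```

>>> arm_command(moves=[0,0,0,0,0,0,0,0,0,0,0,0])

```text
time: 34.28
ee_pos: [0.4499, 0.2835, 0.1565]
eef_rot: [0.685, 0.728, 0.0, 0.0]
ft_force: [0.5, -0.3, 0.6]
width: 0.0374
grip_force: 0.0
```

```bash
python3 - <<'E'
from h import *
yel(); to(.4435,.2617,.019,4.5)
print('board:');yel('top',box=(.5,.63,-.12,.02),z=.041)
E
```

```text
pair [0.3897 0.309 ] yaw 95.7
pair [0.4467 0.2616] yaw 94.5
pair [0.3942 0.2574] yaw 86.8
t34.3 pos [0.4501 0.283  0.1564] yaw 3.4 tilt 0.03 w 0.0374 | shift cm [-2.09 -0.79 13.74] turn -1.1 F [ 0.6 -0.5  0.4]
board:
```

>>> arm_command(moves=[-2.05,-0.8,2,-1.1,0,0,3,0,0,0,3,0,0,0,2.6,0,0,0,0,0,0,0,0,0,0,0,0,0,0,0,0,0])

```text
time: 35.05
ee_pos: [0.444, 0.2639, 0.052]
eef_rot: [0.678, 0.735, 0.001, 0.0]
ft_force: [0.6, -0.4, 0.5]
width: 0.0371
grip_force: 0.0
```

```bash
python3 - <<'E'
from h import *
to(.4435,.2617,.020,4.5)
E
```

```text
t35.0 pos [0.444  0.2639 0.052 ] yaw 4.6 tilt 0.17 w 0.0371 | shift cm [-0.22 -0.07  3.2 ] turn 0.1 F [ 0.6 -0.4  0.5]
```

>>> arm_command(moves=[-0.2,-0.05,1,0,0,0,1,0,0,0,0.8,0,0,0,0.4,0,0,0,0,0,0,0,0,0,0,0,0,0])

```text
time: 35.63
ee_pos: [0.4426, 0.2614, 0.0182]
eef_rot: [0.678, 0.735, 0.0, 0.0]
ft_force: [0.1, -0.1, 0.6]
width: 0.0374
grip_force: 0.0
```

>>> arm_command(moves=[0,0,0,0,0,0,0,0,0,0,0,0,0,0,0,0,0,0,0,0,0,0,0,0], fingers=0)

```text
time: 36.13
ee_pos: [0.4425, 0.2615, 0.0183]
eef_rot: [0.678, 0.735, 0.0, -0.0]
ft_force: [-0.2, 0.2, 3.1]
width: 0.0223
grip_force: 15.0
```

>>> arm_command(moves=[0,0,-0.5,0,0,0,-1,0,0,0,-2,0,0,0,-2.5,0,0,0,-2,0,0,0,0,0,0,0,0,0])

```text
time: 36.72
ee_pos: [0.4431, 0.2619, 0.0997]
eef_rot: [0.678, 0.735, 0.002, -0.0]
ft_force: [-1.3, 0.0, -0.5]
width: 0.0218
grip_force: 15.0
```

```bash
python3 - <<'E'
from h import *
to(.5945,-.0767,.1,3.5)
E
```

```text
t36.7 pos [0.4431 0.2619 0.0997] yaw 4.6 tilt 0.17 w 0.0218 | shift cm [-34.97  12.38  -0.08] turn 1.1 F [-1.3  0.  -0.5]
```

>>> arm_command(moves=[-2,0.71,0,0,-3.1,1.1,0,0,-3.1,1.1,0,0,-3.1,1.1,0,0,-3.1,1.1,0,0,-3.1,1.1,0,0,-3.1,1.1,0,0,-3.1,1.1,0,0,-3.1,1.1,0,0,-3.1,1.1,0,0,-3.1,1.1,0,1.1,-1.97,0.67,0,0])

```text
time: 37.72
ee_pos: [0.5935, -0.0811, 0.0973]
eef_rot: [0.687, 0.727, -0.001, 0.0]
ft_force: [-0.2, -0.5, -0.1]
width: 0.0221
grip_force: 15.0
```

>>> arm_command(moves=[0,0,0,0,0,0,1,0,0,0,2,0,0,0,1,0,0,0,0,0,0,0,0,0,0,0,0,0])

```text
time: 38.3
ee_pos: [0.5936, -0.0769, 0.0585]
eef_rot: [0.685, 0.729, 0.0, 0.0]
ft_force: [0.8, -0.4, -0.6]
width: 0.0218
grip_force: 15.0
```

```bash
python3 - <<'E'
from h import *
to(.5945,-.0767,.0340,3.5)
E
```

```text
t38.3 pos [ 0.5936 -0.0769  0.0585] yaw 3.5 tilt 0.02 w 0.0218 | shift cm [0.02 0.09 2.45] turn 0.0 F [ 0.8 -0.4 -0.6]
```

>>> arm_command(moves=[0,0.05,0.8,0,0,0,0.8,0,0,0,0.5,0,0,0,0.3,0,0,0,0,0,0,0,0,0,0,0,0,0,0,0,0,0])

```text
time: 38.97
ee_pos: [0.594, -0.0775, 0.034]
eef_rot: [0.685, 0.728, 0.0, 0.0]
ft_force: [0.4, -0.6, -1.0]
width: 0.0219
grip_force: 15.0
```

>>> arm_command(moves=[0,0,0,0,0,0,0,0,0,0,0,0,0,0,0,0,0,0,-1,0,0,0,-2,0,0,0,-3,0,0,0,-3,0,0,0,-3,0], fingers=43)

```text
time: 39.72
ee_pos: [0.5937, -0.0777, 0.1561]
eef_rot: [0.685, 0.728, -0.0, 0.0]
ft_force: [0.8, 0.1, -0.6]
width: 0.0372
grip_force: 0.0
```

>>> arm_command(moves=[3.07,-1.02,0,0,3.07,-1.02,0,0,3.07,-1.02,0,0,3.07,-1.02,0,0,3.07,-1.02,0,0,3.07,-1.02,0,0,3.07,-1.02,0,0,3.07,-1.02,0,0,3.07,-1.02,0,0,3.07,-1.02,0,0,3.07,-1.02,0,0,3.07,-1.02,0,0])

```text
time: 40.72
ee_pos: [0.4487, 0.2841, 0.155]
eef_rot: [0.685, 0.728, 0.001, -0.0]
ft_force: [0.7, -0.2, -0.2]
width: 0.0378
grip_force: 0.0
```

>>> arm_command(moves=[0,0,0,0,0,0,0,0,0,0,0,0])

```text
time: 40.97
ee_pos: [0.4497, 0.2822, 0.1546]
eef_rot: [0.685, 0.728, 0.0, 0.0]
ft_force: [-0.4, 0.1, 0.2]
width: 0.0374
grip_force: 0.0
```

```bash
python3 - <<'E'
from h import *
yel(); to(.3865,.309,.019,6.2)
E
```

```text
pair [0.3898 0.309 ] yaw 95.9
pair [0.3766 0.2532] yaw 98.7
t41.0 pos [0.45   0.2817 0.1545] yaw 3.4 tilt 0.03 w 0.0373 | shift cm [ 3.1  -6.18 13.55] turn -2.8 F [-0.2  0.2  1.1]
```

>>> arm_command(moves=[1.5,-3,1,-2.8,1.55,-3.1,2,0,0,0,3,0,0,0,3,0,0,0,1.5,0,0,0,0,0,0,0,0,0,0,0,0,0,0,0,0,0])

```text
time: 41.77
ee_pos: [0.3871, 0.3084, 0.0506]
eef_rot: [0.668, 0.745, 0.001, -0.0]
ft_force: [0.2, 0.4, 0.5]
width: 0.0372
grip_force: 0.0
```

```bash
python3 - <<'E'
from h import *
to(.386,.309,.019,6.2)
E
```

```text
t41.8 pos [0.3871 0.3084 0.0506] yaw 6.2 tilt 0.15 w 0.0372 | shift cm [ 0.07 -0.11  3.16] turn 0.0 F [0.2 0.4 0.5]
```

>>> arm_command(moves=[0.05,-0.1,1,0,0,0,1,0,0,0,0.7,0,0,0,0.4,0,0,0,0,0,0,0,0,0,0,0,0,0])

```text
time: 42.35
ee_pos: [0.385, 0.3084, 0.0181]
eef_rot: [0.667, 0.745, 0.0, 0.0]
ft_force: [0.0, 0.3, 0.1]
width: 0.0374
grip_force: 0.0
```

>>> arm_command(moves=[0,0,0,0,0,0,0,0,0,0,0,0,0,0,0,0,0,0,0,0,0,0,0,0], fingers=0)

```text
time: 42.85
ee_pos: [0.385, 0.3085, 0.0182]
eef_rot: [0.667, 0.745, 0.0, -0.0]
ft_force: [0.0, -0.7, 2.0]
width: 0.0221
grip_force: 15.0
```

>>> arm_command(moves=[0,0,-0.5,0,0,0,-1,0,0,0,-2,0,0,0,-2.5,0,0,0,-2,0,0,0,0,0,0,0,0,0])

```text
time: 43.43
ee_pos: [0.3855, 0.309, 0.0996]
eef_rot: [0.667, 0.745, 0.001, -0.0]
ft_force: [-0.3, 0.5, -0.6]
width: 0.0217
grip_force: 15.0
```

```bash
python3 - <<'E'
from h import *
to(.5355,-.0201,.1,3.5)
E
```

```text
t43.4 pos [0.3855 0.309  0.0996] yaw 6.3 tilt 0.17 w 0.0217 | shift cm [-34.36  11.3   -0.1 ] turn 2.8 F [-0.3  0.5 -0.6]
```

>>> arm_command(moves=[-2,0.66,0,0,-3.05,1,0,0,-3.05,1,0,0,-3.05,1,0,0,-3.05,1,0,0,-3.05,1,0,0,-3.05,1,0,0,-3.05,1,0,0,-3.05,1,0,0,-3.05,1,0,0,-3.05,1,0,2.8,-1.86,0.6,0,0])

```text
time: 44.43
ee_pos: [0.5339, -0.0247, 0.0974]
eef_rot: [0.687, 0.727, -0.001, 0.0]
ft_force: [-0.9, 0.5, -0.5]
width: 0.0219
grip_force: 15.0
```

>>> arm_command(moves=[0,0,0,0,0,0,1,0,0,0,2,0,0,0,1,0,0,0,0,0,0,0,0,0,0,0,0,0])

```text
time: 45.02
ee_pos: [0.5337, -0.0207, 0.0584]
eef_rot: [0.685, 0.729, 0.0, 0.0]
ft_force: [0.6, 0.3, 0.3]
width: 0.0218
grip_force: 15.0
```

```bash
python3 - <<'E'
from h import *
to(.5355,-.0201,.034,3.5)
E
```

```text
t45.0 pos [ 0.5337 -0.0207  0.0584] yaw 3.5 tilt 0.01 w 0.0218 | shift cm [0.05 0.18 2.44] turn 0.0 F [0.6 0.3 0.3]
```

>>> arm_command(moves=[0.05,0.15,0.8,0,0,0,0.8,0,0,0,0.5,0,0,0,0.3,0,0,0,0,0,0,0,0,0,0,0,0,0,0,0,0,0])

```text
time: 45.68
ee_pos: [0.5352, -0.0206, 0.0341]
eef_rot: [0.685, 0.728, 0.0, 0.0]
ft_force: [-0.2, -0.6, -0.0]
width: 0.0219
grip_force: 15.0
```

>>> arm_command(moves=[0,0,0,0,0,0,0,0,0,0,0,0,0,0,0,0,0,0,-1,0,0,0,-2,0,0,0,-3,0,0,0,-3,0,0,0,-3,0], fingers=43)

```text
time: 46.43
ee_pos: [0.5348, -0.021, 0.156]
eef_rot: [0.685, 0.728, -0.0, 0.0]
ft_force: [0.3, 0.5, 0.0]
width: 0.0378
grip_force: 0.0
```

>>> arm_command(moves=[3.05,-0.67,0,0,3.05,-0.67,0,0,3.05,-0.67,0,0,3.05,-0.67,0,0,3.05,-0.67,0,0,3.05,-0.67,0,0,3.05,-0.67,0,0,3.05,-0.67,0,0,3.05,-0.67,0,0,3.05,-0.67,0,0,0,0,0,0,0,0,0,0])

```text
time: 47.43
ee_pos: [0.449, 0.2813, 0.1546]
eef_rot: [0.684, 0.729, 0.0, 0.0]
ft_force: [0.8, 0.1, 1.1]
width: 0.0375
grip_force: 0.0
```

```bash
python3 - <<'E'
from h import *
yel(); to(.3724,.2527,.019,8.5)
i,im=snap('wrist','w9.png'); u,v=px(i,(.39,.27,.026),'wrist'); x,y=max(0,int(u-80)),max(0,int(v-75)); a=im[y:y+150,x:x+160,::-1]
i,im2=snap('top','t9.png'); b=im2[155:220,205:315,::-1]
a=cv2.resize(a,None,fx=2.2,fy=2.2,interpolation=cv2.INTER_CUBIC); b=cv2.resize(b,None,fx=4,fy=4,interpolation=cv2.INTER_CUBIC); print(x,y,a.shape,b.shape)
out=np.zeros((600,800,3),np.uint8); out[:a.shape[0],:a.shape[1]]=a; out[-b.shape[0]:,-b.shape[1]:]=b; cv2.imwrite('pics/m9.png',out)
E
```

```text
pair [0.3764 0.253 ] yaw 96.2
t47.5 pos [0.4497 0.2796 0.1545] yaw 3.5 tilt 0.03 w 0.0374 | shift cm [-2.2  -7.89 13.55] turn -5.0 F [-0.1 -0.6  0.2]
139 140 (330, 352, 3) (260, 440, 3)
```

View pics/m9.png

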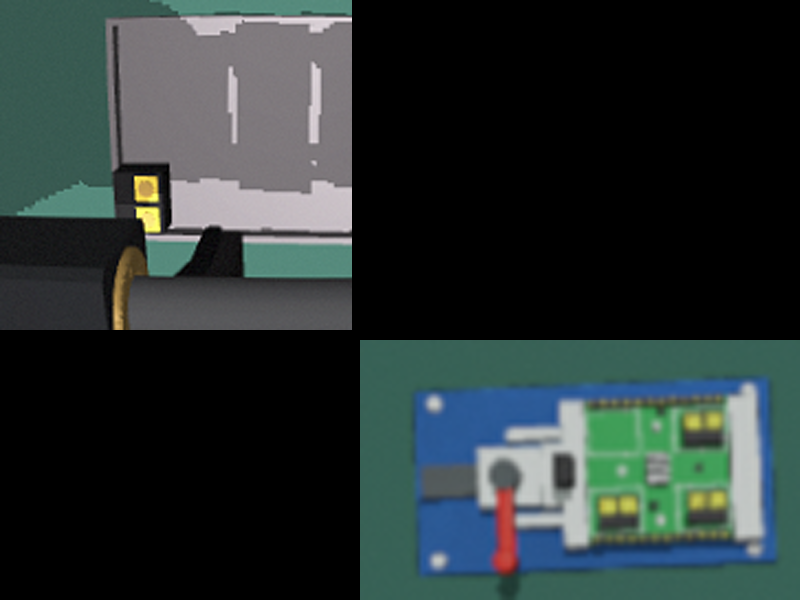

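The last block stands upright in the tray's near corner, at about (143,197) in the upper crop. The three placed blocks sit inside their outlines, at (617,508), (702,428) and (707,505). I'll take one more code-only look from a better angle.

>>> arm_command(moves=[-2,-2.5,0,-1.5,-2,-2.5,0,-1.5,-1.5,-2.5,0,0,0,0,0,0,0,0,0,0,0,0,0,0])

```text
time: 48.08
ee_pos: [0.3803, 0.2182, 0.1546]
eef_rot: [0.666, 0.746, 0.001, -0.0]
ft_force: [-0.3, -0.1, 0.6]
width: 0.0372
grip_force: 0.0
```

```bash
python3 - <<'E'
from h import *
P,o=yel(); print(P)
to(.3724,.2527,.019,6)
E
```

```text
pair [0.3759 0.2528] yaw 93.4
[array([0.3754946 , 0.25987729]), array([0.37632287, 0.24581979])]
t48.1 pos [0.3804 0.2184 0.1544] yaw 6.4 tilt 0.07 w 0.0375 | shift cm [ 3.49 -0.43 13.55] turn 0.4 F [-0.6  0.7  1. ]
```

>>> arm_command(moves=[1.7,-0.35,1,3,1.75,-0.35,2,0,0,0,3,0,0,0,3,0,0,0,1.5,0,0,0,0,0,0,0,0,0,0,0,0,0])

```text
time: 48.8
ee_pos: [0.3707, 0.2527, 0.0501]
eef_rot: [0.685, 0.728, 0.001, 0.0]
ft_force: [0.1, 0.7, 0.4]
width: 0.0374
grip_force: 0.0
```

```bash
python3 - <<'E'
from h import *
to(.3720,.2525,.019,3.4)
E
```

```text
t48.8 pos [0.3707 0.2527 0.0501] yaw 3.5 tilt 0.08 w 0.0374 | shift cm [-0.03  0.13  3.11] turn 0.1 F [0.1 0.7 0.4]
```

>>> arm_command(moves=[0,0.1,1,0,0,0,1,0,0,0,0.6,0,0,0,0.3,0,0,0,0,0,0,0,0,0,0,0,0,0])

```text
time: 49.38
ee_pos: [0.3708, 0.2524, 0.0203]
eef_rot: [0.685, 0.728, 0.0, -0.0]
ft_force: [-0.1, -0.0, 0.0]
width: 0.0372
grip_force: 0.0
```

>>> arm_command(moves=[0,0,0,0,0,0,0,0,0,0,0,0,0,0,0,0,0,0,0,0,0,0,0,0], fingers=0)

```text
time: 49.88
ee_pos: [0.372, 0.2527, 0.0207]
eef_rot: [0.685, 0.728, 0.001, 0.0]
ft_force: [6.4, -1.1, 2.1]
width: 0.0212
grip_force: 15.0
```

>>> arm_command(moves=[0,0,-0.5,0,0,0,-1,0,0,0,-2,0,0,0,-2.5,0,0,0,-2,0,0,0,0,0,0,0,0,0])

```text
time: 50.47
ee_pos: [0.3706, 0.2528, 0.1007]
eef_rot: [0.685, 0.728, 0.001, -0.0]
ft_force: [-0.1, -0.4, -0.8]
width: 0.0217
grip_force: 15.0
```

```bash
python3 - <<'E'
from h import *
to(.5905,-.0168,.1,3.5)
E
```

```text
t50.5 pos [0.3706 0.2528 0.1007] yaw 3.5 tilt 0.11 w 0.0217 | shift cm [-28.25  20.3    0.04] turn 0.0 F [-0.1 -0.4 -0.8]
```

>>> arm_command(moves=[-1.5,1.08,0,0,-2.5,1.8,0,0,-2.5,1.8,0,0,-2.5,1.8,0,0,-2.5,1.8,0,0,-2.5,1.8,0,0,-2.5,1.8,0,0,-2.5,1.8,0,0,-2.5,1.8,0,0,-2.5,1.8,0,0,-2.5,1.8,0,0,-1.75,1.22,0,0])

```text
time: 51.47
ee_pos: [0.5907, -0.02, 0.0984]
eef_rot: [0.686, 0.728, -0.001, -0.0]
ft_force: [0.5, 0.5, 0.8]
width: 0.0219
grip_force: 15.0
```

>>> arm_command(moves=[0,0,0,0,0,0,1,0,0,0,2,0,0,0,1,0,0,0,0,0,0,0,0,0,0,0,0,0])

```text
time: 52.05
ee_pos: [0.5905, -0.0169, 0.0604]
eef_rot: [0.685, 0.729, 0.0, -0.0]
ft_force: [0.3, 0.3, -1.1]
width: 0.0215
grip_force: 15.0
```

```bash
python3 - <<'E'
from h import *
to(.5905,-.0170,.036,3.5)
E
```

```text
t52.0 pos [ 0.5905 -0.0169  0.0604] yaw 3.5 tilt 0.02 w 0.0215 | shift cm [-0.01  0.    2.44] turn 0.0 F [ 0.3  0.3 -1.1]
```

Place, release, rise, move clear and take a final look.

>>> arm_command(moves=[0,0,0.8,0,0,0,0.8,0,0,0,0.5,0,0,0,0.3,0,0,0,0,0,0,0,0,0,0,0,0,0,0,0,0,0])

```text
time: 52.72
ee_pos: [0.5904, -0.0174, 0.036]
eef_rot: [0.685, 0.728, 0.0, -0.0]
ft_force: [0.6, -0.2, 0.3]
width: 0.0217
grip_force: 15.0
```

>>> arm_command(moves=[0,0,0,0,0,0,0,0,0,0,0,0,0,0,0,0,0,0,-1,0,0,0,-2,0,0,0,-3,0,0,0,-3,0,0,0,-3,0], fingers=43)

```text
time: 53.47
ee_pos: [0.5902, -0.0177, 0.1581]
eef_rot: [0.685, 0.728, -0.0, 0.0]
ft_force: [1.4, -0.1, 0.4]
width: 0.0374
grip_force: 0.0
```

>>> arm_command(moves=[3,-1,0,0,3,-1,0,0,3,-1,0,0,3,-1,0,0,3,-1,0,0,3,-1,0,0,0,0,0,0,0,0,0,0,0,0,0,0])

```text
time: 54.22
ee_pos: [0.5199, 0.1579, 0.1566]
eef_rot: [0.685, 0.728, 0.0, 0.0]
ft_force: [0.6, -0.6, 0.7]
width: 0.0375
grip_force: 0.0
```

```bash
python3 - <<'E'
from h import *
to(); i,im=snap('top','tz.png')
a=cv2.resize(im[150:225,205:315,::-1],None,fx=5,fy=5,interpolation=cv2.INTER_CUBIC); b=cv2.resize(im[140:275,115:190,::-1],None,fx=3,fy=3,interpolation=cv2.INTER_CUBIC)
j,im=snap('scene','sz.png'); c=cv2.resize(im[140:290,240:440,::-1],None,fx=1.4,fy=1.4)
out=np.zeros((600,800,3),np.uint8); out[:375,:550]=a; out[:405,-225:]=b; out[-210:,:280]=c[-210:]; cv2.imwrite('pics/mz.png',out)
E
```

```text
t54.2 pos [0.5199 0.1579 0.1566] yaw 3.5 tilt 0.04 w 0.0375 | shift cm [0. 0. 0.] turn 0 F [ 0.6 -0.6  0.7]
```

View pics/mz.png

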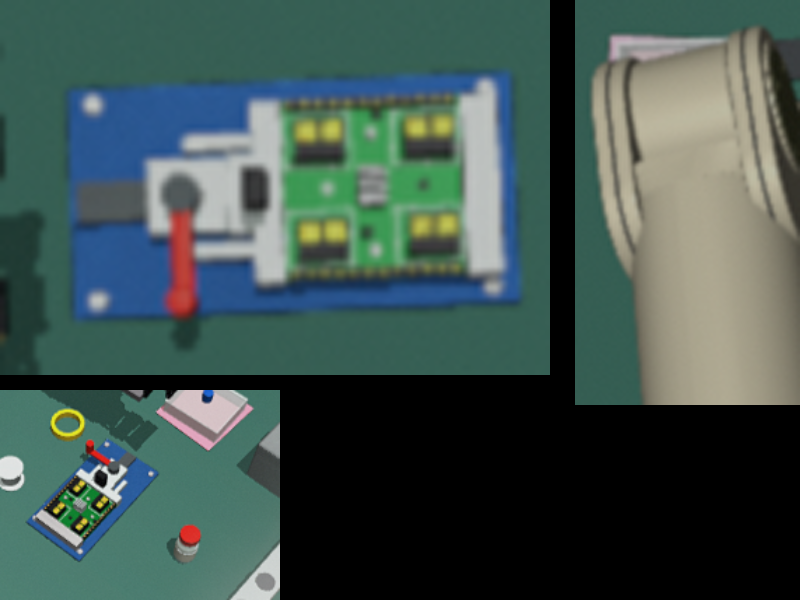

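All four blocks sit in their outlines, the lever is locked (knob at (181,300)), the cover rests knob up on the foam, and the bystanders are untouched. I'll hand in.

```bash
python3 -c "
from bench import r
print(r.close_job())"
```

```text
the job is handed in; nothing more can be done
None
```

I handed the job in at about 54 s. The last pictures showed the bare-clamped board locked between the jaws, the cover knob up on the foam, and all four blocks in their outlines; the hand-in returned no verdict.

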